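# Close the wax tub and snap its four clips

## Robot

A 7-joint arm with a two-finger parallel gripper is mounted at the origin on the work surface. World frame = base frame: x ahead of the robot, y to its left, z up, the work surface at z = 0. Lengths are in m, angles in rad, forces in N, time in s.
With the tool pointing down it reaches from about 0.375 to 0.925 m from the base axis. Payload 3.1 kg.
Tool frame: the origin (TCP) lies at the very end of the fingers, on their centre line; the grasp point (between the pads) lies behind it (bot.tcp_to_grasp is the z of the grasp point in the tool frame, in m); z points along the fingers, y is the direction in which the jaws open and shut (so a half turn about z gives the same grasp; the last joint's range is limited). The gripper opens to 85 mm and grips with 20 to 120 N. Pads are 22 mm wide; open, the fingers measure 114 mm over their backs; the gripper's body (76 mm by 85 mm) begins 54 mm behind the grasp point. The pads swing forward as they close: fully open they stand 13 mm farther back than shut.
Start: joints at [-0.098, 0.383, 0.044, 1.598, -0.018, 1.161, -0.05], TCP at [0.65, 0, 0.231] pointing down, gripper open.
Joint ranges: [-2.61, 2.61], [-0.41, 2.15], [-1.48, 1.57], [0, 2.5], [-1.57, 4.71], [0.05, 1.97], [-2.85, 2.85]. Speed limits (rad/s): [2.79, 2.79, 3.14, 3.14, 3.14, 3.14, 3.14].

## Interface

Orientations are given as a rotation vector (axis times angle).
In Python, from bench import bot gives the robot as it stands. The module is installed in compiled form; this text tells all that it offers.
- The arm moves only by the tool servo_tool, never from a script. Its argument "motion" is a list of rows, each an object with "translation": the shift along the tool's x, y, z in cm, a list of three; "delta_rot": the turn, a rotation vector about the tool's x, y, z in degrees, a list of three; "claw": the opening, from -1 (shut) to 1 (fully open). In form: [{"translation": [dx, dy, dz], "delta_rot": [rx, ry, rz], "claw": claw}, ...]. A call has 1 to 10 rows; each row shifts and turns the commanded pose from where the row before left it, along the tool's axes as they then stand; what a row does not reach is not made up. A row lasts 1/10 s, in which the tool goes at most 50 mm and 8.59 degrees, less where a joint would pass 70% of its speed; a pose out of reach is approached as far as the arm can. A call with a gripper value outside its range is refused whole. The fingers move at their own pace and stop on an object; "force" is the grip in N (left out, the last holds). Time passes only in rows, so rows that do not move let the fingers close. It gives the time, the measured TCP pose, the force and the opening at its end, in the units of the state.
- bot.state(): the state, without advancing time (a new reading comes with each control period).
- bot.grab_frame(name): name is "scene" or "side" or "wrist"; returns the picture (400x640x3 uint8, blue, green, red); there is no depth.
- bot.get_calibration(name): a dict with "K" (3x3 intrinsics, pixels), "eye" and "orientation" of the camera in the world. Camera axes: x right, y down, z forward; pixel columns grow to the right and rows downward; lengths in m; the calibration is good to about 2 mm. The wrist camera is an equidistant fisheye: a pixel r from the principal point sees the ray r / f radians off the axis. A picture is of the moment at which its call begins: read the wrist's pose just before it. get_calibration takes no time and is no camera call; for the wrist camera it gives the pose at the moment of the call.
- bot.close_job(): hands the job in, once; it reports no verdict.
The state is a dict: "time": time; "joint_positions": joint angles; "joint_vel": joint speeds; "joint_torque": joint torques, N m; "position": TCP position; "eef_rot": TCP orientation; "force": force on the tool from outside, world axes, zero at the start; "wrist_torque": the same for the moment, N m; "width": finger opening in m.
Only numpy, scipy, OpenCV 4.12 (cv2) and the standard library are available. Lean on these libraries where they do the work, as an engineer would, in place of code of your own. Each camera call takes 0.05 s, during which the arm holds its last target.

## Task

Put the lid back on the tub of modelling wax so that it sits fully down, then fold its four clip flaps down over the rim one after another until each snaps home and stays shut. Press the clips by feel, no harder than about 20 N on any of them or they crack, and leave the other things on the bench where they are.

Things in the scene. Friction and masses are not known exactly. Their poses are not given: they have to be found in the camera images.
- tub: White plastic tub of red modelling wax, too heavy to move. Walls 122 (x) x 162 (y) x 105 mm high, 4 mm thick, open on top (mouth 114 x 154 mm); origin at the centre of its underside, z up. The lid seats on the wall tops.
- tub_mouth (a point): Centre of the tub's mouth, level with the wall tops, 105 mm above the bench. In the middle of each side under the rim sits a 62 mm wide catch ledge whose down-turned edge, 80 mm above the bench, springs upward to let a clip's hook pass and drops behind it. The full walls bulge: each ledge stands up to 2 mm farther out or in than drawn, unmeasured, so how far to push a clip is found by feel.
- lid: Grey lid, plate 151 (x) x 191 (y) x 6 mm, 0.3 kg. Origin at the centre of the plate's underside, which seats on the tub's wall tops; z up. Below it a tapered plug, 9 mm deep, fits the mouth with 1.3 mm play all round (4.3 at its foot). It starts on the bench, resting on the plug (origin 9 mm up). Seated: origin at tub_mouth, long side along the tub's long side, either way round.
- lid_grip (a point): Middle of the fixed grip bar on the lid's top, 18 mm above the lid's origin: the bar is 24 mm wide (lid's x), 104 mm long (lid's y), its top 30 mm above the lid's origin. Pinch it across its width.
- flap_near: Clip flap on the lid's -x side (long edge): grey plate 50 mm wide, 3 mm thick, 30 mm long, then a thumb tab flaring outward, its end 47 mm from the hinge and 8 mm out. Origin on the hinge axis, at (-77.5, 0, 4) mm in the lid's frame; x along the flap from hinge to tab, y along the hinge, z the outer face. On its inner face, 28 mm from the hinge, a hook reaches 13 mm inward.
- hinge_near (a joint): Angle of flap_near: 0 straight out, negative raised, 1.57 hanging down. A weak spring (0.03 N m/rad, rest at -0.6) flings it up again unless snapped; starts at -0.85 to -0.35. Lid seated, it meets the catch at about 1.2; pushed inward at the tab, the force grows to 6 to 10 N, it snaps, then after 1 to 2 mm of play it stops hard. Snapped, it stays by itself at 1.4 to 1.7.
- flap_far: Clip flap on the lid's +x side (long edge): grey plate 50 mm wide, 3 mm thick, 30 mm long, then a thumb tab flaring outward, its end 47 mm from the hinge and 8 mm out. Origin on the hinge axis, at (77.5, 0, 4) mm in the lid's frame; x along the flap from hinge to tab, y along the hinge, z the outer face. On its inner face, 28 mm from the hinge, a hook reaches 13 mm inward.
- hinge_far (a joint): Angle of flap_far: 0 straight out, negative raised, 1.57 hanging down. A weak spring (0.03 N m/rad, rest at -0.6) flings it up again unless snapped; starts at -0.85 to -0.35. Lid seated, it meets the catch at about 1.2; pushed inward at the tab, the force grows to 6 to 10 N, it snaps, then after 1 to 2 mm of play it stops hard. Snapped, it stays by itself at 1.4 to 1.7.
- flap_left: Clip flap on the lid's +y side (short edge): grey plate 50 mm wide, 3 mm thick, 30 mm long, then a thumb tab flaring outward, its end 47 mm from the hinge and 8 mm out. Origin on the hinge axis, at (0, 97.5, 4) mm in the lid's frame; x along the flap from hinge to tab, y along the hinge, z the outer face. On its inner face, 28 mm from the hinge, a hook reaches 13 mm inward.
- hinge_left (a joint): Angle of flap_left: 0 straight out, negative raised, 1.57 hanging down. A weak spring (0.03 N m/rad, rest at -0.6) flings it up again unless snapped; starts at -0.85 to -0.35. Lid seated, it meets the catch at about 1.2; pushed inward at the tab, the force grows to 6 to 10 N, it snaps, then after 1 to 2 mm of play it stops hard. Snapped, it stays by itself at 1.4 to 1.7.
- flap_right: Clip flap on the lid's -y side (short edge): grey plate 50 mm wide, 3 mm thick, 30 mm long, then a thumb tab flaring outward, its end 47 mm from the hinge and 8 mm out. Origin on the hinge axis, at (0, -97.5, 4) mm in the lid's frame; x along the flap from hinge to tab, y along the hinge, z the outer face. On its inner face, 28 mm from the hinge, a hook reaches 13 mm inward.
- hinge_right (a joint): Angle of flap_right: 0 straight out, negative raised, 1.57 hanging down. A weak spring (0.03 N m/rad, rest at -0.6) flings it up again unless snapped; starts at -0.85 to -0.35. Lid seated, it meets the catch at about 1.2; pushed inward at the tab, the force grows to 6 to 10 N, it snaps, then after 1 to 2 mm of play it stops hard. Snapped, it stays by itself at 1.4 to 1.7.
- jar: Jar, 64 mm across, 85 mm high; a bystander, leave it.
- spatula: Steel spatula 170 mm long lying between tub and lid; a bystander, leave it.
- wax_block: Block of red wax 70 x 45 x 28 mm; a bystander, leave it.
- bowl: Black rubber bowl 120 mm across, 55 mm high; a bystander, leave it.
- can: Can 74 mm across, 100 mm high; a bystander, leave it.
- brush: Brush 200 mm long; a bystander, leave it.
- plaster_cone: Plaster cone 64 mm across, 58 mm high; a bystander, leave it.
There are look-alikes about, which are no part of the job. What is shaped like the tub but turquoise is not meant.

How it is judged:
On the way, in this order (a step that is already met when the one before it is completed fails the run):
1. the lid sits fully down on the tub, square to it, clips still open (z of lid in the frame of tub between 0.102 and 0.108 m and horizontal distance between lid and tub below 0.004 m and angle between the x axis of lid and the x axis of tub, either way round below 0.05 rad and angle between lid's own z axis and vertical below 0.03 rad and value of joint each of hinge_near, hinge_far, hinge_left, hinge_right below 0.5 rad), for 0.2 s.
2. all four clips are snapped shut (value of joint each of hinge_near, hinge_far, hinge_left, hinge_right above 1.32 rad), for 0.2 s.
At the end, for the whole second after the job is handed in: The lid sits on the tub: its underside 105 mm above the tub's foot within 3 mm, centred within 4 mm, square within 0.05 rad, level within 0.03 rad and at rest; all four flaps stay folded down beyond 1.32 rad by themselves (all of step 2 and z of lid in the frame of tub between 0.102 and 0.108 m and horizontal distance between lid and tub below 0.004 m and angle between the x axis of lid and the x axis of tub, either way round below 0.05 rad and angle between lid's own z axis and vertical below 0.03 rad and linear speed of lid below 0.02 m/s); the robot touches nothing.
It fails at once if a clip flap is pressed by the robot with more than 20 N: it cracks (contact force between any of flap_near, flap_far, flap_left, flap_right and the fingers above 20 N or contact force between any of flap_near, flap_far, flap_left, flap_right and the arm above 20 N).
It fails at once if a bystander is shifted more than 30 mm (distance of any of jar, spatula, wax_block, bowl, can, brush, plaster_cone from where it was at the start of the episode above 0.03 m).
It also fails if it takes over 72 s, if anything falls off the work surface, if the arm or the gripper's body presses on something with over 40 N, if the wrist force passes 120 N, or if a joint passes its speed limit or range.

## Working session

There is one attempt and no reset: what is moved stays moved. The work goes in short steps, Python scripts to look and compute and a tool call to move; the robot and the scene stay as the last step left them, time stands still between calls to the robot, and variables do not carry over. Pictures are saved under pics/ and viewed, and the job is handed in when it is done.

Besides the shell and the picture viewer there is one more tool, called after "Request:" as name(argument=value, ...) on one line, values as JSON. servo_tool: Moves the arm, as the interface text tells. Its arguments: {"type":"object","properties":{"motion":{"type":"array","items":{"type":"object","properties":{"translation":{"type":"array","items":{"type":"number"}},"delta_rot":{"type":"array","items":{"type":"number"}},"claw":{"type":"number"}}}},"force":{"type":"number"}},"required":["motion"]}

```bash
mkdir -p pics
python3 - <<'E'
from bench import bot
import cv2
s=bot.state();print(s, bot.tcp_to_grasp)
for n in ("scene","side","wrist"):
    cv2.imwrite(f"pics/{n}0.png",bot.grab_frame(n)); print(n,bot.get_calibration(n))
E
```

```text
{'time': 0.0, 'joint_positions': array([-0.09778164,  0.38386582,  0.04388154,  1.59960849, -0.01791257,
        1.16121562, -0.04991456]), 'joint_vel': array([-0.00115595, -0.00021132,  0.00096352, -0.00013629, -0.00038066,
       -0.00033049, -0.00171813]), 'joint_torque': array([-8.41360106e-04, -4.33466363e+01,  1.02427706e+00, -2.49513745e+01,
        1.06121189e-02,  1.12996699e-02, -5.17373280e-06]), 'position': array([ 6.49033566e-01, -4.55610382e-05,  2.29852030e-01]), 'eef_rot': array([-2.22017014, -2.22016371,  0.0031665 ]), 'force': array([-1.34817809, -0.8680049 , -0.00236673]), 'wrist_torque': array([-0.02975659,  0.0174518 ,  0.00451661]), 'width': 0.08500754118941156} -0.0187
scene {'K': array([[365.4636203 ,   0.        , 324.44473496],
       [  0.        , 365.4636203 , 195.61047558],
       [  0.        ,   0.        ,   1.        ]]), 'eye': array([ 0.9309661 , -0.30153355,  0.86226528]), 'orientation': array([-2.30996335, -1.13285592,  0.34829631])}
side {'K': array([[452.72218837,   0.        , 317.84317028],
       [  0.        , 452.72218837, 197.25059989],
       [  0.        ,   0.        ,   1.        ]]), 'eye': array([ 0.01933215, -0.7388031 ,  0.81312639]), 'orientation': array([-2.18067873,  0.59113723, -0.29890252])}
wrist {'K': array([[309.70691629,   0.        , 316.11997943],
       [  0.        , 309.70691629, 198.20086303],
       [  0.        ,   0.        ,   1.        ]]), 'eye': array([0.6488478 , 0.08022079, 0.37321752]), 'orientation': array([ 2.82643416e+00,  1.71436567e-03, -2.49031060e-03])}
```

View pics/scene0.png

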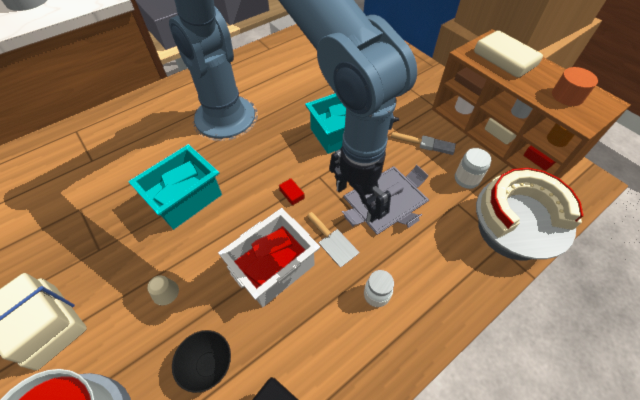

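View pics/side0.png

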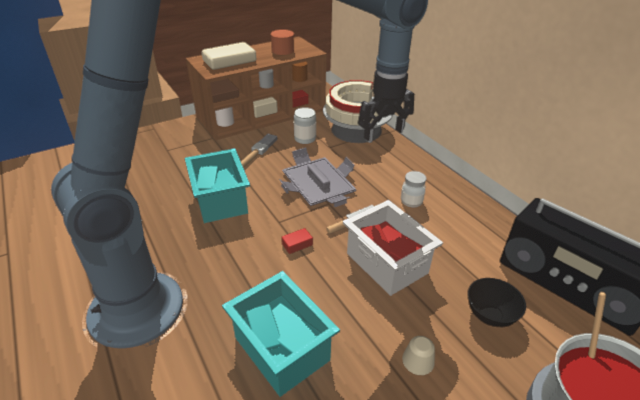

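View pics/wrist0.png

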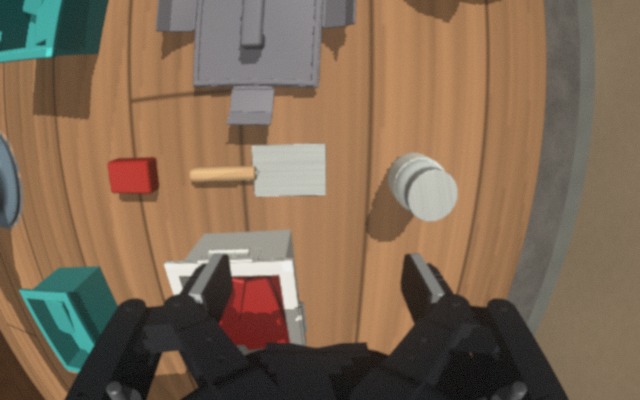

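White tub with red wax: scene (270,257), side (392,245). Turquoise look-alikes: scene (175,185) and (330,120), side (282,325) and (217,182). Only one grey lid: scene (385,200), side (318,182). I choose the white tub and the grey lid, and check them in a crop.

Run:
```python
import cv2, numpy as np
a=cv2.imread('pics/scene0.png');b=cv2.imread('pics/side0.png')
A=cv2.resize(a[165:315,205:445],None,fx=3.2,fy=3.2,interpolation=cv2.INTER_CUBIC)
B=cv2.resize(b[145:300,270:450],None,fx=3.8,fy=3.8,interpolation=cv2.INTER_CUBIC)
cv2.imwrite('pics/c1.png',A);cv2.imwrite('pics/c2.png',B)
w=cv2.imread('pics/wrist0.png');cv2.imwrite('pics/c3.png',cv2.resize(w[:350,100:460],None,fx=1.7,fy=1.7,interpolation=cv2.INTER_CUBIC))
```

```text
(no output)
```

View pics/c1.png

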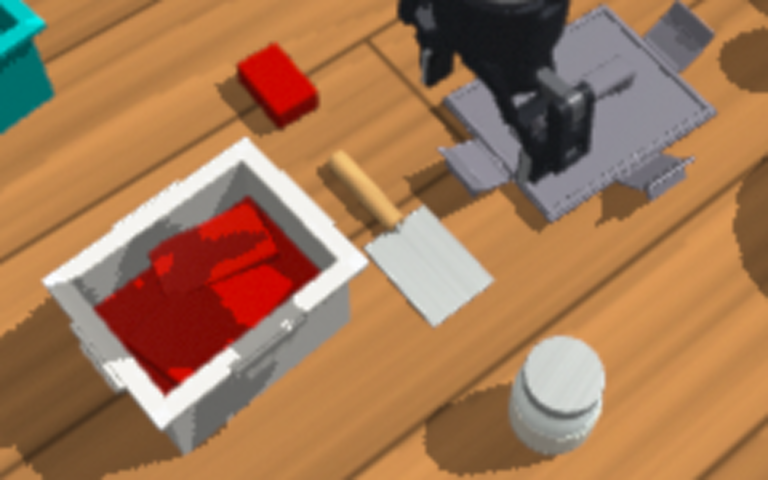

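View pics/c2.png

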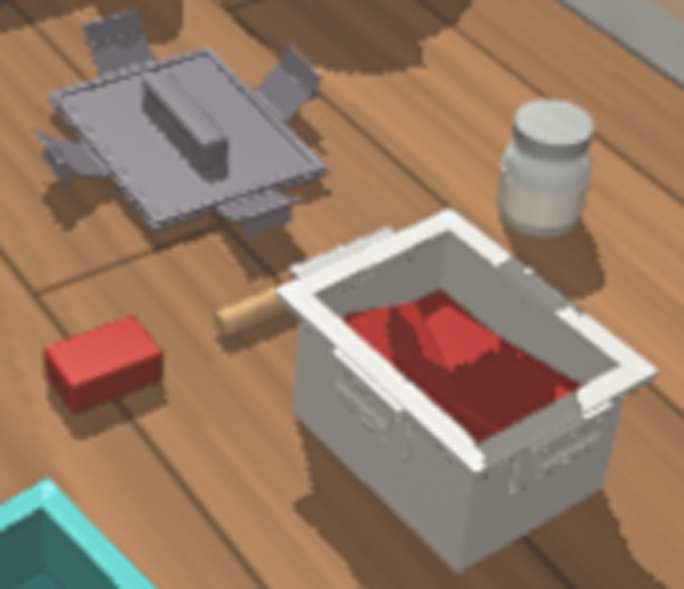

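View pics/c3.png

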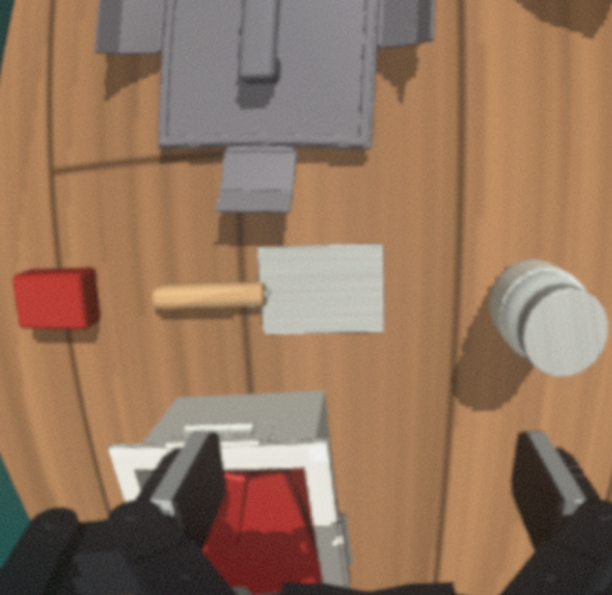

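```bash
cat > h.py <<'E'
import numpy as np, cv2
from scipy.spatial.transform import Rotation as R
def ray(cal,name,uv):
    K=np.asarray(cal['K']);uv=np.atleast_2d(np.asarray(uv,float))
    x=(uv-[K[0,2],K[1,2]])/K[0,0]
    if name=='wrist':
        r=np.linalg.norm(x,axis=1);d=np.c_[x*(np.sin(r)/np.maximum(r,1e-9))[:,None],np.cos(r)]
    else: d=np.c_[x,np.ones(len(x))]
    return np.asarray(cal['eye']),R.from_rotvec(cal['orientation']).apply(d)
def plane(cal,name,uv,z):
    e,d=ray(cal,name,uv);t=(z-e[2])/d[:,2];return e+d*t[:,None]
def project(cal,name,P):
    K=np.asarray(cal['K']);p=R.from_rotvec(cal['orientation']).inv().apply(np.atleast_2d(P)-cal['eye'])
    if name=='wrist':
        n=np.linalg.norm(p[:,:2],axis=1);th=np.arctan2(n,p[:,2]);x=p[:,:2]/n[:,None]*th[:,None]
    else:x=p[:,:2]/p[:,2:]
    return x*K[0,0]+[K[0,2],K[1,2]]
E
python3 - <<'E'
from bench import bot
from h import *
c1=np.array([(245,140),(367,262),(163,430),(43,282)])/3.2+[205,165]
c2=np.array([(450,210),(655,372),(478,465),(280,290)])/3.8+[270,145]
for n,c in(('scene',c1),('side',c2)):
    P=plane(bot.get_calibration(n),n,c,.105);print(n,P.round(3)[:,:2].tolist(),P.mean(0).round(4))
l2=np.array([(50,98),(208,48),(325,172),(155,225)])/3.8+[270,145]
l1=np.array([(605,8),(715,110),(550,220),(443,100)])/3.2+[205,165]
for n,c in(('scene',l1),('side',l2)):
    P=plane(bot.get_calibration(n),n,c,.015);print(n,P.round(3)[:,:2].tolist(),P.mean(0).round(4))
w=np.array([(110,448),(328,440)])/1.7+[100,0]
print(plane(bot.get_calibration('wrist'),'wrist',w,.105))
w=np.array([(160,147),(372,148)])/1.7+[100,0]
print(plane(bot.get_calibration('wrist'),'wrist',w,.015))
E
```

```text
scene [[0.485, -0.084], [0.625, -0.073], [0.64, -0.254], [0.497, -0.264]] [ 0.5617 -0.1686  0.105 ]
side [[0.626, -0.074], [0.638, -0.256], [0.501, -0.262], [0.486, -0.084]] [ 0.5625 -0.1691  0.105 ]
scene [[0.515, 0.29], [0.658, 0.286], [0.65, 0.097], [0.504, 0.103]] [0.5817 0.1939 0.015 ]
side [[0.512, 0.286], [0.66, 0.285], [0.649, 0.095], [0.505, 0.104]] [0.5815 0.1927 0.015 ]
[[ 0.48309041 -0.08253483  0.105     ]
 [ 0.6255574  -0.07029968  0.105     ]]
[[0.50261079 0.10339384 0.015     ]
 [0.65121379 0.09589207 0.015     ]]
```

Request:
servo_tool(motion=[{"translation": [-3, -1, -0.5], "claw": 1}, {"translation": [-4, -1.5, -1], "claw": 1}, {"translation": [-4, -1.5, -1], "claw": 1}, {"translation": [-4, -1.5, -1], "claw": 1}, {"translation": [-4, -1.5, -1], "claw": 1}, {"translation": [-4, -1.5, -0.5], "claw": 1}, {"translation": [-2, -0.5, 0], "claw": 1}, {"translation": [0, 0, 0], "claw": 1}, {"translation": [0, 0, 0], "claw": 1}])

```text
validation failed for argument at $.mo...
```

Run:
```python
from bench import bot
import cv2,pickle
c=bot.get_calibration('wrist');im=bot.grab_frame('wrist');print(bot.state()['position'],bot.state()['force'])
cv2.imwrite('pics/w1.png',im);pickle.dump(c,open('w1.pkl','wb'))
cv2.imwrite('pics/w1c.png',cv2.resize(im[:300,150:500],None,fx=2,fy=2,interpolation=cv2.INTER_CUBIC))
```

```text
[ 6.49421327e-01 -4.03160219e-05  2.30380113e-01] [-0.24128288  0.39514791  0.36780118]
```

View pics/w1c.png

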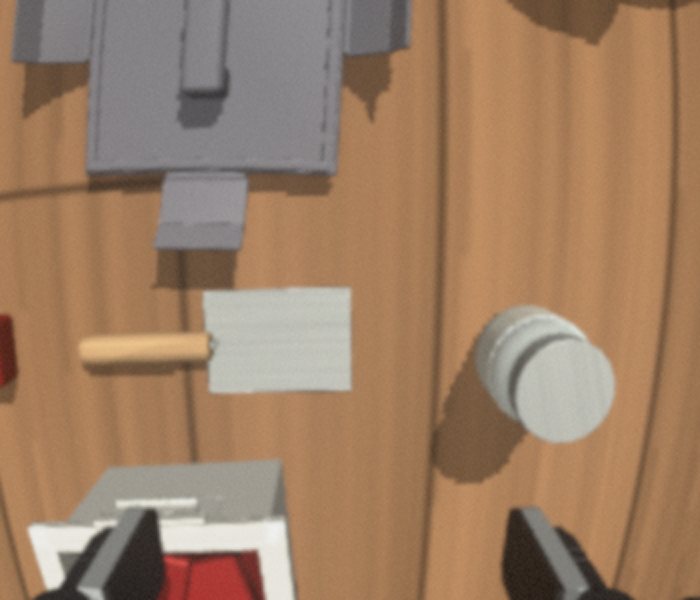

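The move was refused, probably because delta_rot was missing, so this is the start view again. Retrying with delta_rot in every row.

Request:
servo_tool(motion=[{"translation": [-3, -1, -0.5], "delta_rot": [0, 0, 0], "claw": 1}, {"translation": [-4, -1.5, -1], "delta_rot": [0, 0, 0], "claw": 1}, {"translation": [-4, -1.5, -1], "delta_rot": [0, 0, 0], "claw": 1}, {"translation": [-4, -1.5, -1], "delta_rot": [0, 0, 0], "claw": 1}, {"translation": [-4, -1.5, -1], "delta_rot": [0, 0, 0], "claw": 1}, {"translation": [-4, -1.5, -0.5], "delta_rot": [0, 0, 0], "claw": 1}, {"translation": [-2, -0.5, 0], "delta_rot": [0, 0, 0], "claw": 1}, {"translation": [0, 0, 0], "delta_rot": [0, 0, 0], "claw": 1}, {"translation": [0, 0, 0], "delta_rot": [0, 0, 0], "claw": 1}])

```text
time: 1.1
position: [0.5599, -0.2496, 0.2809]
eef_rot: [-2.222, -2.22, -0.001]
force: [0.3, 0.9, 0.5]
width: 0.0853
```

Run:
```python
from bench import bot
import cv2,pickle
c=bot.get_calibration('wrist');im=bot.grab_frame('wrist');print(bot.state()['time'],bot.state()['position'],bot.state()['force'])
cv2.imwrite('pics/w2.png',im);pickle.dump(c,open('w2.pkl','wb'))
cv2.imwrite('pics/w2c.png',cv2.resize(im[:300,150:500],None,fx=2,fy=2,interpolation=cv2.INTER_CUBIC))
```

```text
1.15 [ 0.56053433 -0.24805454  0.28078848] [0.02881091 0.62689804 0.48951627]
```

View pics/w2c.png

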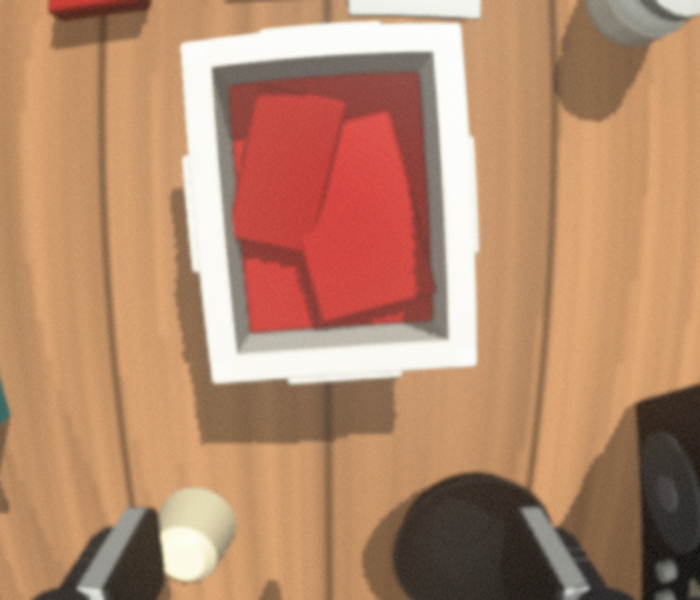

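Run:
```python
from bench import bot
from h import *
import pickle
c=pickle.load(open('w2.pkl','rb'));im=cv2.imread('pics/w2.png')
for nm,p in(('mouth',[(212,68),(432,52),(448,337),(236,352)]),('outer',[(181,44),(460,24),(476,364),(213,383)])):
    P=plane(c,'wrist',np.array(p)/2+[150,0],.105)[:,:2]
    print(nm,P.round(4).tolist(),P.mean(0).round(4),[np.linalg.norm(P[i]-P[i-1]).round(4) for i in range(4)])
m=(im.min(2)>190).astype(np.uint8)*255
cs,h=cv2.findContours(m,cv2.RETR_CCOMP,cv2.CHAIN_APPROX_NONE)
for k,q in enumerate(cs):
    if cv2.contourArea(q)>8000:
        P=plane(c,'wrist',q[:,0].astype(float),.105)[:,:2]
        r=cv2.minAreaRect((P*1000).astype(np.float32));print(h[0][k],r)
```

```text
mouth [[0.498, -0.0973], [0.6099, -0.0892], [0.6209, -0.2399], [0.5078, -0.2482]] [ 0.5592 -0.1687] [np.float64(0.1512), np.float64(0.1122), np.float64(0.151), np.float64(0.1134)]
outer [[0.4815, -0.0827], [0.6247, -0.0725], [0.6373, -0.2547], [0.4943, -0.2655]] [ 0.5594 -0.1688] [np.float64(0.1832), np.float64(0.1436), np.float64(0.1826), np.float64(0.1434)]
[19 16 18 -1] ((558.5476684570312, -168.95114135742188), (149.49114990234375, 188.68893432617188), 4.121364593505859)
[-1 -1 -1 17] ((559.0538330078125, -168.220947265625), (115.72330474853516, 154.92098999023438), 3.965050220489502)
```

Clear top view of the white tub: rim corners in the crop at (181,44), (460,24), (476,364), (213,383), mouth inside. Now the same view over the lid.

Request:
servo_tool(motion=[{"translation": [3, 0.2, 0], "delta_rot": [0, 0, 0], "claw": 1}, {"translation": [4.5, 0.3, 0], "delta_rot": [0, 0, 0], "claw": 1}, {"translation": [4.5, 0.3, 0], "delta_rot": [0, 0, 0], "claw": 1}, {"translation": [4.5, 0.3, 0], "delta_rot": [0, 0, 0], "claw": 1}, {"translation": [4.5, 0.3, 0], "delta_rot": [0, 0, 0], "claw": 1}, {"translation": [4.5, 0.3, 0], "delta_rot": [0, 0, 0], "claw": 1}, {"translation": [4.5, 0.3, 0], "delta_rot": [0, 0, 0], "claw": 1}, {"translation": [4, 0.2, 0], "delta_rot": [0, 0, 0], "claw": 1}, {"translation": [2, 0, 0], "delta_rot": [0, 0, 0], "claw": 1}, {"translation": [0, 0, 0], "delta_rot": [0, 0, 0], "claw": 1}])

```text
time: 2.15
position: [0.5803, 0.1191, 0.2809]
eef_rot: [-2.204, -2.234, -0.003]
force: [-0.3, 0.3, -0.5]
width: 0.0857
```

Request:
servo_tool(motion=[{"translation": [0, 0, 0], "delta_rot": [0, 0, 0], "claw": 1}])

```text
time: 2.25
position: [0.5814, 0.1118, 0.2809]
eef_rot: [-2.217, -2.226, 0.001]
force: [0.0, -1.0, -0.5]
width: 0.0855
```

Run:
```python
from bench import bot
import cv2,pickle
c=bot.get_calibration('wrist');im=bot.grab_frame('wrist');print(bot.state()['time'],bot.state()['position'],bot.state()['eef_rot'])
cv2.imwrite('pics/w3.png',im);pickle.dump(c,open('w3.pkl','wb'))
cv2.imwrite('pics/w3c.png',cv2.resize(im[:300,150:500],None,fx=2,fy=2,interpolation=cv2.INTER_CUBIC))
```

```text
2.3 [0.5817381  0.10972995 0.28098392] [ 2.22034243e+00  2.22202820e+00 -1.76179983e-03]
```

View pics/w3c.png

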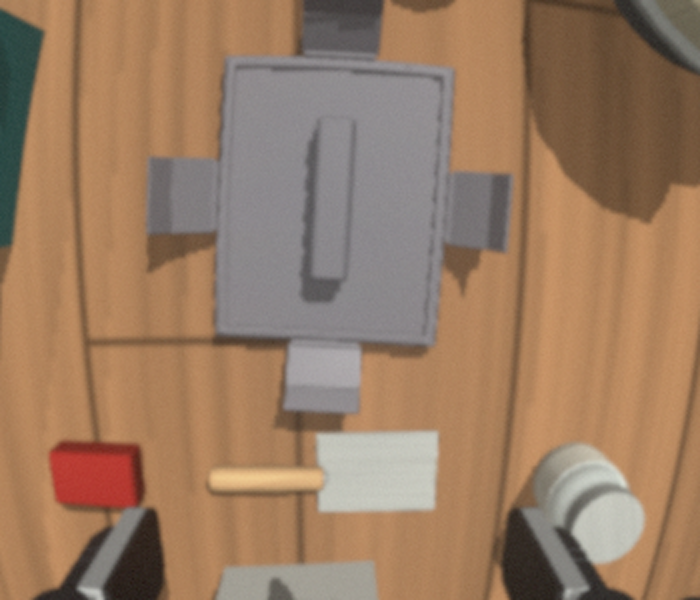

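Run:
```python
from bench import bot
from h import *
import pickle
c=pickle.load(open('w3.pkl','rb'))
for nm,p,z in(('plate',[(228,58),(453,68),(434,346),(216,336)],.015),('bar',[(320,117),(355,119),(347,279),(311,277)],.039)):
    P=plane(c,'wrist',np.array(p)/2+[150,0],z)[:,:2]
    print(nm,P.round(4).tolist(),P.mean(0).round(4),[np.linalg.norm(P[i]-P[i-1]).round(4) for i in range(4)],
     [np.degrees(np.arctan2(*(d:=P[a]-P[b])[[1,0]])).round(2) for a,b in((1,0),(2,3),(0,3),(1,2))])
print(bot.state()['position'],bot.state()['eef_rot'])
```

```text
plate [[0.5118, 0.29], [0.6585, 0.2844], [0.6503, 0.0952], [0.5012, 0.1016]] [0.5805 0.1928] [np.float64(0.1887), np.float64(0.1468), np.float64(0.1893), np.float64(0.1492)] [np.float64(-2.18), np.float64(-2.44), np.float64(86.78), np.float64(87.51)]
bar [[0.5725, 0.2446], [0.5937, 0.2435], [0.5896, 0.1434], [0.5672, 0.1446]] [0.5808 0.194 ] [np.float64(0.1002), np.float64(0.0213), np.float64(0.1002), np.float64(0.0225)] [np.float64(-2.98), np.float64(-2.97), np.float64(86.97), np.float64(87.65)]
[0.5817381  0.10972995 0.28098392] [ 2.22034243e+00  2.22202820e+00 -1.76179983e-03]
```

Lid seen whole: plate corners at crop (228,58), (453,68), (434,346), (216,336), with the bar in the middle. Descend onto the bar.

Request:
servo_tool(motion=[{"translation": [2, 0, 2], "delta_rot": [0, 0, 0], "claw": 1}, {"translation": [3, -0.1, 3], "delta_rot": [0, 0, 0], "claw": 1}, {"translation": [2.3, 0, 4], "delta_rot": [0, 0, 0], "claw": 1}, {"translation": [1, 0, 4], "delta_rot": [0, 0, 0], "claw": 1}, {"translation": [0, 0, 3.5], "delta_rot": [0, 0, 2.8], "claw": 0.6}, {"translation": [0, 0, 3], "delta_rot": [0, 0, 0], "claw": 0.3}, {"translation": [0, 0, 2.5], "delta_rot": [0, 0, 0], "claw": 0.0}, {"translation": [0, 0, 2.0], "delta_rot": [0, 0, 0], "claw": 0.0}, {"translation": [0, 0, 1], "delta_rot": [0, 0, 0], "claw": 0.0}, {"translation": [0, 0, 0], "delta_rot": [0, 0, 0], "claw": 0.0}], force=40)

```text
time: 3.3
position: [0.5801, 0.1907, 0.0297]
eef_rot: [-2.277, -2.164, 0.006]
force: [1.0, 0.4, 0.3]
width: 0.0427
```

Request:
servo_tool(motion=[{"translation": [0, 0, 0], "delta_rot": [0, 0, 0], "claw": 0.0}])

```text
time: 3.4
position: [0.582, 0.1923, 0.0321]
eef_rot: [2.276, 2.164, 0.002]
force: [0.4, 0.3, -0.2]
width: 0.0426
```

Run:
```python
from bench import bot
import cv2
print(bot.state()['position'],bot.state()['force'])
im=bot.grab_frame('side');cv2.imwrite('pics/s4.png',cv2.resize(im[100:270,230:420],None,fx=3.5,fy=3.5,interpolation=cv2.INTER_CUBIC))
im=bot.grab_frame('wrist');cv2.imwrite('pics/w4.png',im)
```

```text
[0.58200111 0.19226199 0.03208533] [ 0.38078907  0.34092731 -0.19847662]
```

View pics/s4.png

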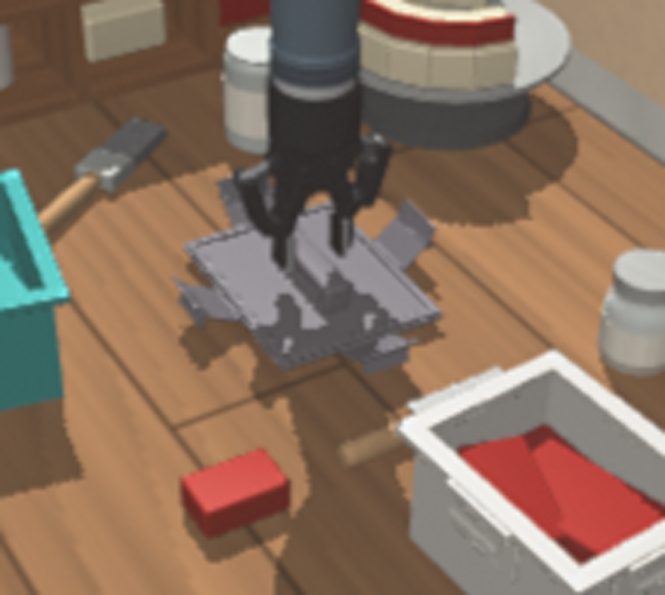

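View pics/w4.png

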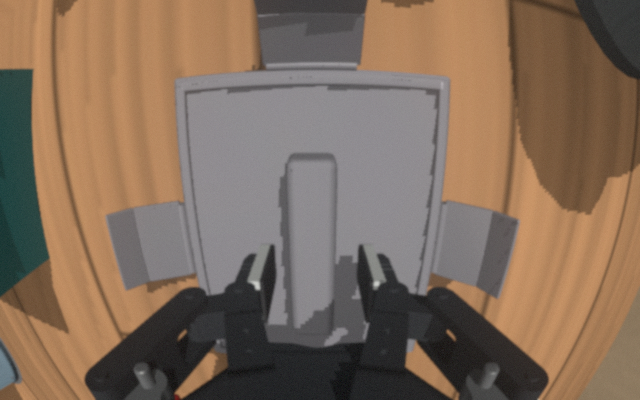

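The bar sits centred between the pads (wrist columns 290–335). Lower 1.4 cm, close, then lift slightly.

Request:
servo_tool(motion=[{"translation": [0, 0, 0.8], "delta_rot": [0, 0, 0], "claw": 0.0}, {"translation": [0, 0, 0.6], "delta_rot": [0, 0, 0], "claw": 0.0}, {"translation": [0, 0, 0], "delta_rot": [0, 0, 0], "claw": -0.2}, {"translation": [0, 0, 0], "delta_rot": [0, 0, 0], "claw": -0.5}, {"translation": [0, 0, 0], "delta_rot": [0, 0, 0], "claw": -1}, {"translation": [0, 0, 0], "delta_rot": [0, 0, 0], "claw": -1}, {"translation": [0, 0, 0], "delta_rot": [0, 0, 0], "claw": -1}, {"translation": [0, 0, 0], "delta_rot": [0, 0, 0], "claw": -1}], force=60)

```text
time: 4.3
position: [0.5806, 0.193, 0.017]
eef_rot: [-2.275, -2.166, 0.001]
force: [0.2, -0.1, -2.9]
width: 0.0226
```

Run:
```python
from bench import bot
s=bot.state();print(s['position'],s['force'],s['width'])
```

```text
[0.58057929 0.19298373 0.01697673] [ 0.15355309 -0.10144526 -2.86956255] 0.02257628245766358
```

Request:
servo_tool(motion=[{"translation": [0, 0, -1], "delta_rot": [0, 0, 0], "claw": -1}, {"translation": [0, 0, -3], "delta_rot": [0, 0, 0], "claw": -1}, {"translation": [0, 0, -4], "delta_rot": [0, 0, 0], "claw": -1}, {"translation": [0, 0, -4], "delta_rot": [0, 0, -1.9], "claw": -1}, {"translation": [0, 0, -4], "delta_rot": [0, 0, -2.5], "claw": -1}, {"translation": [0, 0, -3], "delta_rot": [0, 0, -2.5], "claw": -1}, {"translation": [-2, -0.3, -2], "delta_rot": [0, 0, 0], "claw": -1}, {"translation": [-3, -0.4, 0], "delta_rot": [0, 0, 0], "claw": -1}, {"translation": [-4, -0.5, 0], "delta_rot": [0, 0, 0], "claw": -1}, {"translation": [-4, -0.5, 0], "delta_rot": [0, 0, 0], "claw": -1}])

```text
time: 5.3
position: [0.5729, 0.0613, 0.2281]
eef_rot: [2.138, 2.301, 0.001]
force: [1.1, -0.0, -4.4]
width: 0.0227
```

Request:
servo_tool(motion=[{"translation": [-4, -0.5, 0], "delta_rot": [0, 0, 0], "claw": -1}, {"translation": [-4, -0.5, 0], "delta_rot": [0, 0, 0], "claw": -1}, {"translation": [-4, -0.5, 0], "delta_rot": [0, 0, 0], "claw": -1}, {"translation": [-4, -0.5, 0], "delta_rot": [0, 0, 0], "claw": -1}, {"translation": [-4, -0.5, 1], "delta_rot": [0, 0, 0], "claw": -1}, {"translation": [-2, -0.4, 2], "delta_rot": [0, 0, 0], "claw": -1}, {"translation": [-1, 0, 2], "delta_rot": [0, 0, 0], "claw": -1}, {"translation": [0, 0, 0], "delta_rot": [0, 0, 0], "claw": -1}, {"translation": [0, 0, 0], "delta_rot": [0, 0, 0], "claw": -1}])

```text
time: 6.2
position: [0.5605, -0.1686, 0.1773]
eef_rot: [-2.139, -2.299, -0.0]
force: [0.5, 0.2, -3.0]
width: 0.0224
```

Run:
```python
from bench import bot
import cv2
s=bot.state();print(s['position'],s['force'],s['width'],s['eef_rot'])
for n,(a,b,x,y) in dict(scene=(120,300,180,400),side=(130,310,300,520),wrist=(0,400,0,640)).items():
    im=bot.grab_frame(n);cv2.imwrite(f'pics/{n}5.png',im)
    if n!='wrist': cv2.imwrite(f'pics/{n}5c.png',cv2.resize(im[a:b,x:y],None,fx=3.2,fy=3.2,interpolation=cv2.INTER_CUBIC))
```

```text
[ 0.56049783 -0.16857154  0.17729348] [ 0.45276031  0.15030937 -3.02335577] 0.0224324037144306 [-2.13941241e+00 -2.29865762e+00 -1.97346286e-04]
```

View pics/scene5c.png

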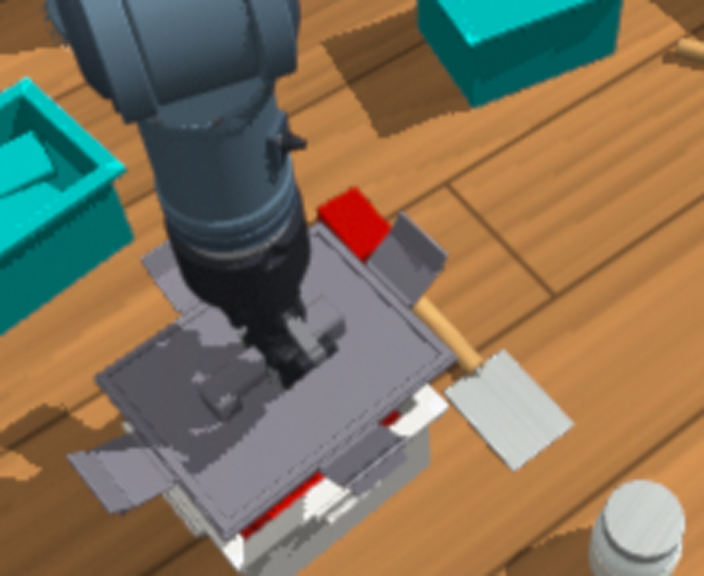

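View pics/side5c.png

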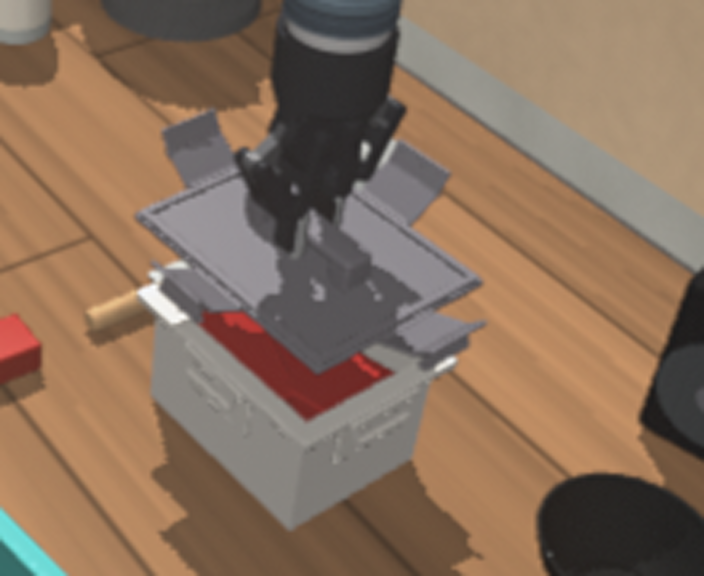

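View pics/wrist5.png

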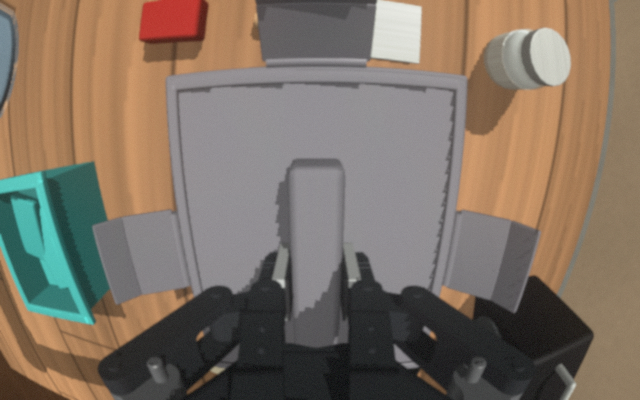

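Run:
```python
from bench import bot
from h import *
P=plane(bot.get_calibration('scene'),'scene',np.array([(318,225),(457,355),(228,540),(98,380)])/3.2+[180,120],.175)
print(P.round(4),P.mean(0), (P[0]+P[2])/2,(P[1]+P[3])/2)
P=plane(bot.get_calibration('side'),'side',np.array([(138,215),(482,282),(320,370)])/3.2+[300,130],.175)
print(P.round(4),(P[0]+P[1])/2)
```

```text
[[ 0.4811 -0.0796  0.175 ]
 [ 0.6271 -0.0657  0.175 ]
 [ 0.6435 -0.2541  0.175 ]
 [ 0.4972 -0.2647  0.175 ]] [ 0.56222306 -0.16600869  0.175     ] [ 0.56229001 -0.16683968  0.175     ] [ 0.56215612 -0.16517771  0.175     ]
[[ 0.4837 -0.0794  0.175 ]
 [ 0.6448 -0.2555  0.175 ]
 [ 0.4972 -0.267   0.175 ]] [ 0.5642234  -0.16742034  0.175     ]
```

Request:
servo_tool(motion=[{"translation": [-0.13, -0.12, 1], "delta_rot": [0, 0, 0], "claw": -1}, {"translation": [0, 0, 2], "delta_rot": [0, 0, 0], "claw": -1}, {"translation": [0, 0, 1], "delta_rot": [0, 0, 0], "claw": -1}, {"translation": [0, 0, 0.6], "delta_rot": [0, 0, 0], "claw": -1}, {"translation": [0, 0, 0.6], "delta_rot": [0, 0, 0], "claw": -1}, {"translation": [0, 0, 0.3], "delta_rot": [0, 0, 0], "claw": -1}, {"translation": [0, 0, 0], "delta_rot": [0, 0, 0], "claw": -1}])

```text
time: 7.05
position: [0.5598, -0.1707, 0.1221]
eef_rot: [-2.14, -2.299, 0.0]
force: [-0.2, 0.2, -3.7]
width: 0.023
```

Request:
servo_tool(motion=[{"translation": [0, 0, 0.3], "delta_rot": [0, 0, 0], "claw": -1}, {"translation": [0, 0, 0.3], "delta_rot": [0, 0, 0], "claw": -1}, {"translation": [0, 0, 0.1], "delta_rot": [0, 0, 0], "claw": -1}, {"translation": [0, 0, 0], "delta_rot": [0, 0, 0], "claw": -1}])

```text
time: 7.45
position: [0.5596, -0.1707, 0.1151]
eef_rot: [-2.14, -2.299, 0.0]
force: [-0.5, -0.4, -2.4]
width: 0.0228
```

Request:
servo_tool(motion=[{"translation": [0, 0, 0.15], "delta_rot": [0, 0, 0], "claw": -1}, {"translation": [0, 0, 0.15], "delta_rot": [0, 0, 0], "claw": -1}, {"translation": [0, 0, 0.1], "delta_rot": [0, 0, 0], "claw": -1}, {"translation": [0, 0, 0], "delta_rot": [0, 0, 0], "claw": -1}])

```text
time: 7.85
position: [0.56, -0.1708, 0.1129]
eef_rot: [-2.141, -2.299, -0.0]
force: [-3.7, 1.1, 6.0]
width: 0.0227
```

Run:
```python
from bench import bot
import cv2
s=bot.state();print(s['position'],s['force'],s['wrist_torque'])
for n,(a,b,x,y) in dict(scene=(150,330,180,400),side=(150,330,300,520)).items():
    im=bot.grab_frame(n);cv2.imwrite(f'pics/{n}6.png',im)
    if n!='wrist': cv2.imwrite(f'pics/{n}6c.png',cv2.resize(im[a:b,x:y],None,fx=3.2,fy=3.2,interpolation=cv2.INTER_CUBIC))
```

```text
[ 0.56001354 -0.17078341  0.11288718] [-3.6562829   1.08201176  6.03168579] [ 0.17557439  0.71553517 -0.00895425]
```

View pics/scene6c.png

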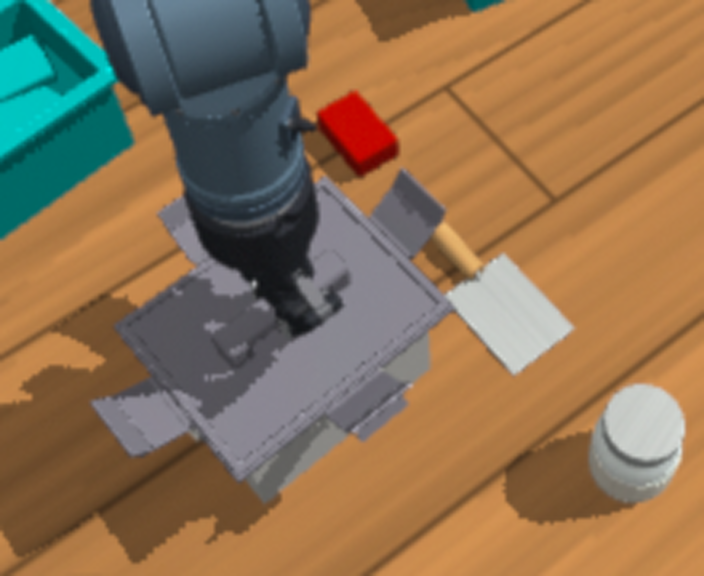

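View pics/side6c.png

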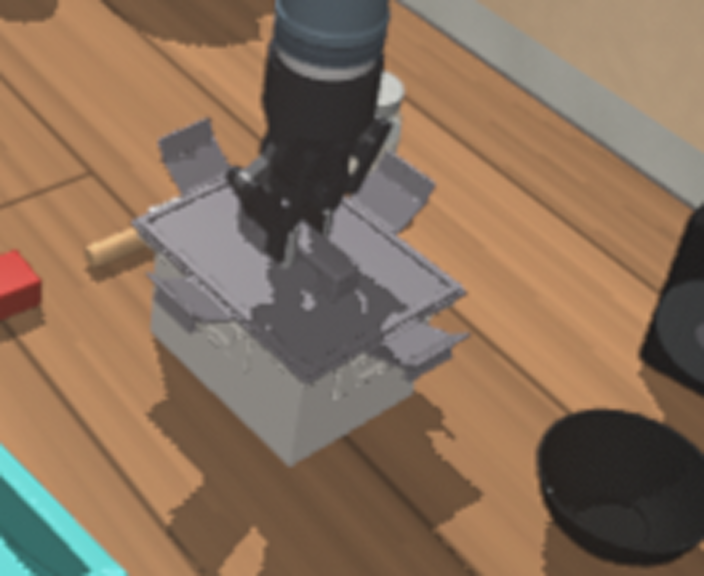

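Request:
servo_tool(motion=[{"translation": [0, -0.05, 0.1], "delta_rot": [0, 0, 0], "claw": -1}, {"translation": [0, -0.05, 0.1], "delta_rot": [0, 0, 0], "claw": -1}, {"translation": [0, 0, 0.1], "delta_rot": [0, 0, 0], "claw": -1}, {"translation": [0, 0, 0], "delta_rot": [0, 0, 0], "claw": -1}])

```text
time: 8.35
position: [0.56, -0.1708, 0.1128]
eef_rot: [2.14, 2.299, 0.003]
force: [-6.5, 3.2, 16.4]
width: 0.0225
```

Stiff at z 0.1128, so the lid is seated. Relax the push, release and rise, then check.

Request:
servo_tool(motion=[{"translation": [0, 0, -0.3], "delta_rot": [0, 0, 0], "claw": -1}, {"translation": [0, 0, 0], "delta_rot": [0, 0, 0], "claw": -0.3}, {"translation": [0, 0, 0], "delta_rot": [0, 0, 0], "claw": 0}, {"translation": [0, 0, 0], "delta_rot": [0, 0, 0], "claw": 0}, {"translation": [0, 0, -2], "delta_rot": [0, 0, 0], "claw": 0}, {"translation": [0, 0, -4], "delta_rot": [0, 0, 0], "claw": 0}, {"translation": [0, 0, -4], "delta_rot": [0, 0, 0], "claw": -0.5}, {"translation": [-3, 0, -4], "delta_rot": [0, 0, 0], "claw": -1}, {"translation": [-4, 0, -2], "delta_rot": [0, 0, 0], "claw": -1}, {"translation": [0, 0, 0], "delta_rot": [0, 0, 0], "claw": -1}])

```text
time: 9.35
position: [0.5646, -0.2501, 0.2763]
eef_rot: [2.144, 2.28, -0.001]
force: [-1.4, -0.7, -0.2]
width: 0.0001
```

Request:
servo_tool(motion=[{"translation": [0, 0, 0], "delta_rot": [0, 0, 0], "claw": -1}])

```text
time: 9.45
position: [0.5636, -0.2427, 0.2717]
eef_rot: [2.144, 2.295, 0.0]
force: [-0.0, -0.2, 0.2]
width: 0.0001
```

Run:
```python
from bench import bot
import cv2,pickle
s=bot.state();print(s['time'],s['position'],s['force'],s['wrist_torque'])
c=bot.get_calibration('wrist');pickle.dump(c,open('w7.pkl','wb'))
im=bot.grab_frame('wrist');cv2.imwrite('pics/w7.png',im);cv2.imwrite('pics/w7c.png',cv2.resize(im[:300,150:500],None,fx=2,fy=2,interpolation=cv2.INTER_CUBIC))
for n,(a,b,x,y) in dict(side=(150,330,300,520)).items():
    im=bot.grab_frame(n);cv2.imwrite(f'pics/{n}7.png',im)
    if n!='wrist': cv2.imwrite(f'pics/{n}7c.png',cv2.resize(im[a:b,x:y],None,fx=3.2,fy=3.2,interpolation=cv2.INTER_CUBIC))
```

```text
9.45 [ 0.56358451 -0.24266753  0.27168005] [-0.02954549 -0.22309102  0.2487099 ] [ 0.04249875 -0.05705805 -0.03038776]
```

View pics/w7c.png

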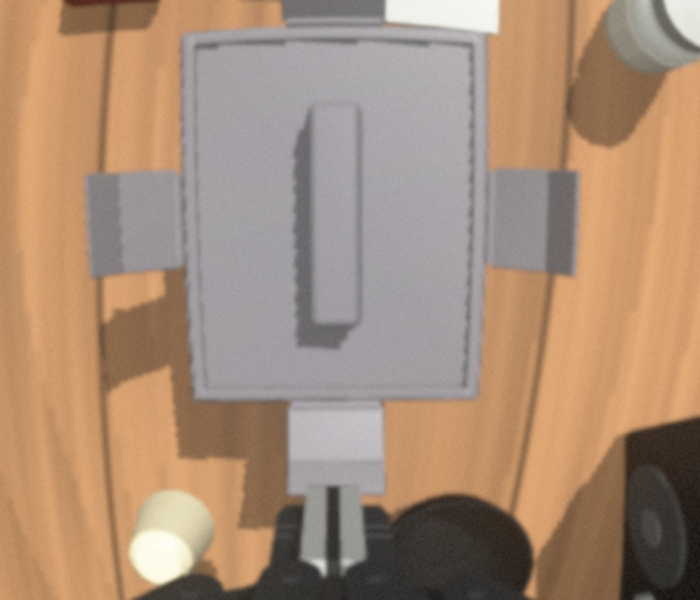

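View pics/side7c.png

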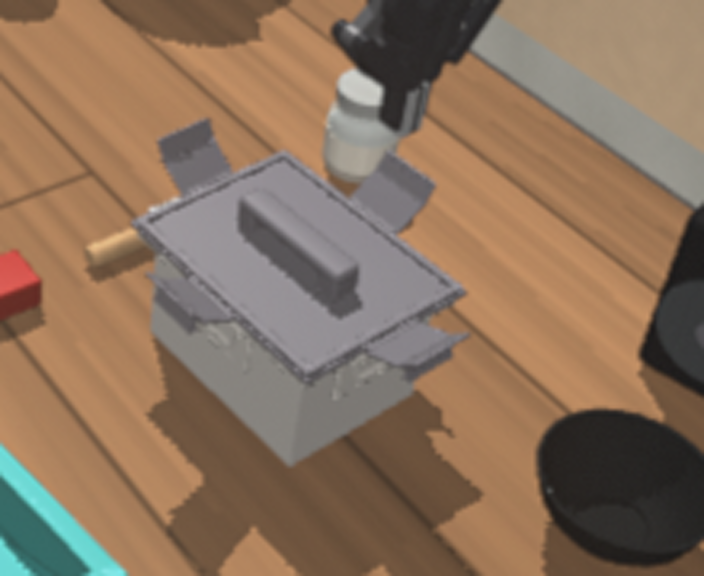

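Run:
```python
from bench import bot
from h import *
import pickle
c=pickle.load(open('w7.pkl','rb'))
for nm,p,z in(('plate',[(183,35),(487,33),(478,397),(195,399)],.111),('bar',[(312,103),(360,103),(360,323),(312,323)],.135),('rflap',[(288,493),(385,493)],.14)):
    P=plane(c,'wrist',np.array(p)/2+[150,0],z)[:,:2]
    print(nm,P.round(4).tolist(),P.mean(0).round(4))
    if len(P)==4: print([np.linalg.norm(P[i]-P[i-1]).round(4) for i in range(4)], [np.degrees(np.arctan2(*(d:=P[a]-P[b])[[1,0]])).round(2) for a,b in((1,0),(2,3),(0,3),(1,2))])
s=bot.state();print(s['joint_positions'].round(2),s['position'],R.from_rotvec(s['eef_rot']).as_matrix().round(3))
```

```text
plate [[0.4789, -0.0809], [0.6273, -0.0693], [0.641, -0.2566], [0.4927, -0.2678]] [ 0.56   -0.1687]
[np.float64(0.1874), np.float64(0.1489), np.float64(0.1878), np.float64(0.1487)] [np.float64(4.48), np.float64(4.34), np.float64(94.23), np.float64(94.17)]
bar [[0.5457, -0.1186], [0.5668, -0.1171], [0.5742, -0.2174], [0.5522, -0.2189]] [ 0.5597 -0.168 ]
[np.float64(0.1005), np.float64(0.0211), np.float64(0.1005), np.float64(0.0221)] [np.float64(4.06), np.float64(3.95), np.float64(93.72), np.float64(94.24)]
rflap [[0.5454, -0.3039], [0.5935, -0.3006]] [ 0.5694 -0.3023]
[ 0.23  0.28  0.13  1.65 -0.04  1.21  0.44] [ 0.56336589 -0.23912131  0.26977761] [[-0.073  0.997 -0.002]
 [ 0.997  0.073  0.002]
 [ 0.002 -0.002 -1.   ]]
```

Lid is down on the tub, all four clips raised. I'll work clip by clip with closed fingers, starting with the right (-y) flap; first checking bystander positions around the finger paths.

Run:
```python
from bench import bot
from h import *
c=bot.get_calibration('scene')
print(plane(c,'scene',[(202,358),(380,278),(160,282),(330,240)],.055).round(3), plane(c,'scene',[(380,278)],.085))
```

```text
[[ 0.658 -0.402  0.055]
 [ 0.754  0.004  0.055]
 [ 0.451 -0.403  0.055]
 [ 0.605 -0.026  0.055]] [[ 0.76081348 -0.00691807  0.085     ]]
```

Request:
servo_tool(motion=[{"translation": [-2.7, 0.2, 0], "delta_rot": [0, 0, 0], "claw": -1}, {"translation": [-3, 0, 1.8], "delta_rot": [0, 0, 0], "claw": -1}, {"translation": [-1, 0, 4], "delta_rot": [0, 0, 0], "claw": -1}, {"translation": [0, 0, 4], "delta_rot": [0, 0, 0], "claw": -1}, {"translation": [0, 0, 1.5], "delta_rot": [0, 0, 0], "claw": -1}, {"translation": [0, 0, 0], "delta_rot": [0, 0, 0], "claw": -1}, {"translation": [0, 0, 0], "delta_rot": [0, 0, 0], "claw": -1}])

```text
time: 10.25
position: [0.5717, -0.3061, 0.159]
eef_rot: [2.138, 2.301, 0.001]
force: [0.5, 0.3, 1.4]
width: -0.0001
```

```bash
cat > st.py <<'E'
from bench import bot
import numpy as np
s=bot.state();p=s['position'];a=np.radians(4.2);d=p[:2]-[.560,-.170]
print('t',round(s['time'],2),'lid xy mm',(1000*np.array([d[0]*np.cos(a)+d[1]*np.sin(a),-d[0]*np.sin(a)+d[1]*np.cos(a)])).round(1),'z',round(p[2]*1000,1),'F lid',np.round([s['force'][0]*np.cos(a)+s['force'][1]*np.sin(a),-s['force'][0]*np.sin(a)+s['force'][1]*np.cos(a),s['force'][2]],1))
E
cat > pic.py <<'E'
import sys,cv2
from bench import bot
k=sys.argv[1]
for n in sys.argv[2:]:
    im=bot.grab_frame(n)
    if n=='scene': im=cv2.resize(im[150:330,180:400],None,fx=3.2,fy=3.2,interpolation=cv2.INTER_CUBIC)
    if n=='side': im=cv2.resize(im[150:330,300:520],None,fx=3.2,fy=3.2,interpolation=cv2.INTER_CUBIC)
    cv2.imwrite(f'pics/{n}{k}.png',im)
E
python3 st.py; python3 pic.py 8 side wrist
```

```text
t 10.25 lid xy mm [   1.7 -136.6] z 159.0 F lid [0.6 0.3 1.4]
```

View pics/side8.png

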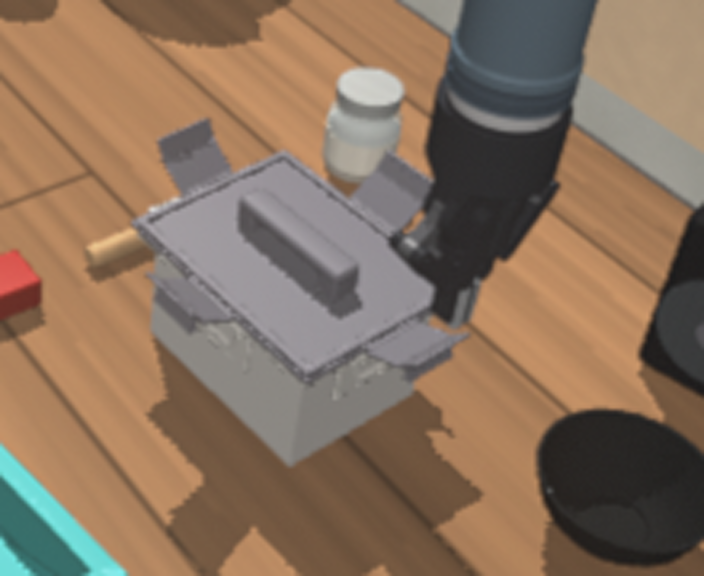

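View pics/wrist8.png

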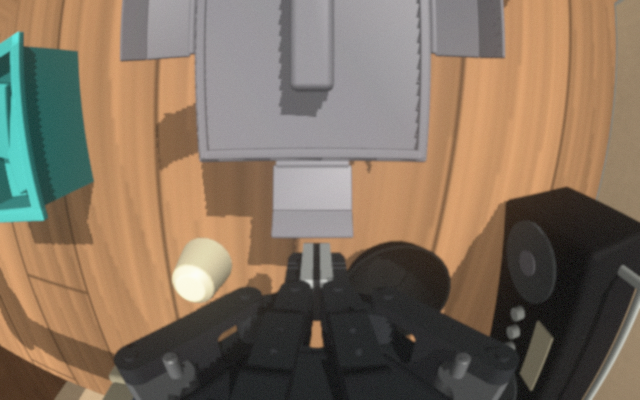

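Run:
```python
from bench import bot
from h import *
c=bot.get_calibration('wrist');s=bot.state();Rm=R.from_rotvec(s['eef_rot']).as_matrix()
for off in(0,.005,.008,.011,.014):
    for z in (0,-.02): print(off,z,project(c,'wrist',s['position']+Rm@[off,0,z]).round(1))
for z in (.135,.14,.145): print(z,plane(c,'wrist',[(312,237)],z))
```

```text
0 0 [[317.2 258.9]]
0 -0.02 [[317.3 279.6]]
0.005 0 [[317.2 250.6]]
0.005 -0.02 [[317.4 270.6]]
0.008 0 [[317.2 245.4]]
0.008 -0.02 [[317.4 265. ]]
0.011 0 [[317.3 240.2]]
0.011 -0.02 [[317.4 259.3]]
0.014 0 [[317.3 234.9]]
0.014 -0.02 [[317.4 253.5]]
0.135 [[ 0.56969933 -0.30698388  0.135     ]]
0.14 [[ 0.56957604 -0.30461889  0.14      ]]
0.145 [[ 0.56945276 -0.30225389  0.145     ]]
```

Request:
servo_tool(motion=[{"translation": [0, 0, 1], "delta_rot": [0, 0, 0], "claw": -1}, {"translation": [0, 0, 1], "delta_rot": [0, 0, 0], "claw": -1}, {"translation": [0, 0, 1], "delta_rot": [0, 0, 0], "claw": -1}, {"translation": [0, 0, 1], "delta_rot": [0, 0, 0], "claw": -1}, {"translation": [0, 0, 1], "delta_rot": [0, 0, 0], "claw": -1}, {"translation": [0, 0, 1], "delta_rot": [0, 0, 0], "claw": -1}, {"translation": [0, 0, 0.4], "delta_rot": [0, 0, 0], "claw": -1}, {"translation": [0.2, 0, 0.8], "delta_rot": [0, 0, 0], "claw": -1}, {"translation": [0.3, 0, 0.8], "delta_rot": [0, 0, 0], "claw": -1}])

```text
time: 11.25
position: [0.5707, -0.3028, 0.0783]
eef_rot: [2.14, 2.298, 0.0]
force: [0.8, 0.4, 2.2]
width: -0.0002
```

```bash
python3 st.py; python3 pic.py 9 wrist side
```

```text
t 11.25 lid xy mm [   0.9 -133.2] z 78.3 F lid [0.8 0.3 2.2]
```

View pics/wrist9.png

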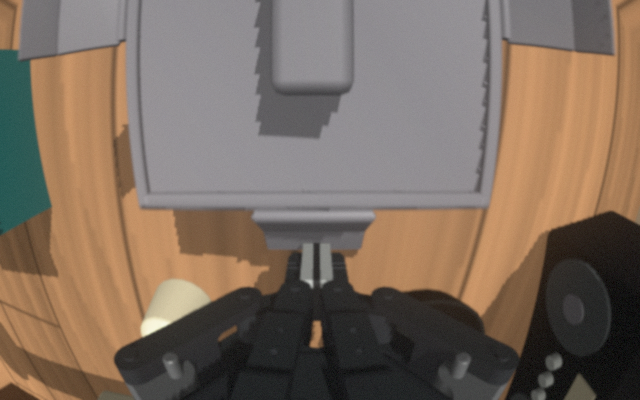

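View pics/side9.png

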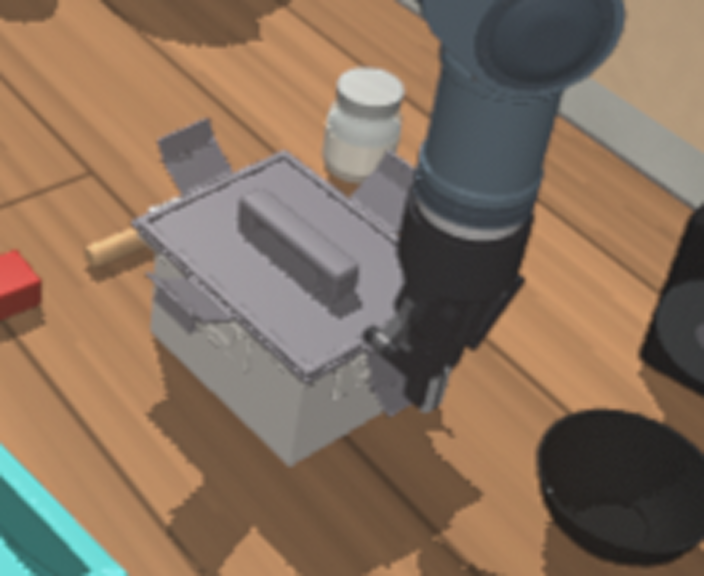

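Flap is folding under the fingertip (tip at wrist 317,245 on the tab). Continue inward and down.

Request:
servo_tool(motion=[{"translation": [0.3, 0, 0.4], "delta_rot": [0, 0, 0], "claw": -1}, {"translation": [0.3, 0, 0.4], "delta_rot": [0, 0, 0], "claw": -1}, {"translation": [0.2, 0, 0.3], "delta_rot": [0, 0, 0], "claw": -1}, {"translation": [0.1, 0, 0], "delta_rot": [0, 0, 0], "claw": -1}])

```text
time: 11.75
position: [0.5704, -0.2957, 0.0684]
eef_rot: [2.138, 2.295, -0.001]
force: [0.9, -4.5, 1.6]
width: 0.0003
```

```bash
python3 st.py
```

```text
t 11.75 lid xy mm [   1.2 -126.1] z 68.4 F lid [ 0.6 -4.6  1.6]
```

Request:
servo_tool(motion=[{"translation": [0.1, 0, 0], "delta_rot": [0, 0, 0], "claw": -1}, {"translation": [0, 0, 0], "delta_rot": [0, 0, 0], "claw": -1}])

```text
time: 11.95
position: [0.5703, -0.2955, 0.0683]
eef_rot: [2.138, 2.294, -0.002]
force: [1.7, -5.6, 1.6]
width: 0.0001
```

Request:
servo_tool(motion=[{"translation": [0.1, 0, 0], "delta_rot": [0, 0, 0], "claw": -1}, {"translation": [0, 0, 0], "delta_rot": [0, 0, 0], "claw": -1}])

```text
time: 12.15
position: [0.5703, -0.295, 0.0683]
eef_rot: [2.138, 2.293, -0.002]
force: [1.5, -6.1, 2.3]
width: 0.0002
```

Request:
servo_tool(motion=[{"translation": [0.1, 0, 0], "delta_rot": [0, 0, 0], "claw": -1}, {"translation": [0, 0, 0], "delta_rot": [0, 0, 0], "claw": -1}])

```text
time: 12.35
position: [0.5701, -0.2944, 0.0683]
eef_rot: [2.138, 2.293, -0.003]
force: [1.6, -6.8, 1.1]
width: -0.0002
```

Request:
servo_tool(motion=[{"translation": [0.1, 0, 0], "delta_rot": [0, 0, 0], "claw": -1}, {"translation": [0.1, 0, 0], "delta_rot": [0, 0, 0], "claw": -1}, {"translation": [0, 0, 0], "delta_rot": [0, 0, 0], "claw": -1}])

```text
time: 12.65
position: [0.5698, -0.293, 0.0683]
eef_rot: [2.138, 2.292, -0.004]
force: [1.6, -6.8, 0.9]
width: -0.0001
```

Request:
servo_tool(motion=[{"translation": [0.1, 0, 0], "delta_rot": [0, 0, 0], "claw": -1}, {"translation": [0.1, 0, 0], "delta_rot": [0, 0, 0], "claw": -1}, {"translation": [0, 0, 0], "delta_rot": [0, 0, 0], "claw": -1}])

```text
time: 12.95
position: [0.5696, -0.2917, 0.0684]
eef_rot: [2.138, 2.291, -0.004]
force: [1.4, -7.8, 0.9]
width: -0.0002
```

Request:
servo_tool(motion=[{"translation": [0.1, 0, 0], "delta_rot": [0, 0, 0], "claw": -1}, {"translation": [0.05, 0, 0], "delta_rot": [0, 0, 0], "claw": -1}, {"translation": [0, 0, 0], "delta_rot": [0, 0, 0], "claw": -1}])

```text
time: 13.25
position: [0.5687, -0.2859, 0.0674]
eef_rot: [2.142, 2.297, -0.0]
force: [1.1, -0.3, 0.5]
width: 0.0001
```

Request:
servo_tool(motion=[{"translation": [0.1, 0, 0], "delta_rot": [0, 0, 0], "claw": -1}, {"translation": [0.05, 0, 0], "delta_rot": [0, 0, 0], "claw": -1}, {"translation": [0, 0, 0], "delta_rot": [0, 0, 0], "claw": -1}])

```text
time: 13.55
position: [0.5687, -0.2847, 0.0672]
eef_rot: [2.14, 2.298, -0.002]
force: [1.2, -5.7, 0.2]
width: 0.0001
```

Force fell to about 0 with a 6 mm jump, then rose again, so it snapped. Back off, rise, and look.

Request:
servo_tool(motion=[{"translation": [-0.7, 0, 0], "delta_rot": [0, 0, 0], "claw": -1}, {"translation": [-2, 0, 0], "delta_rot": [0, 0, 0], "claw": -1}, {"translation": [0, 0, -3], "delta_rot": [0, 0, 0], "claw": -1}, {"translation": [0, 0, -4], "delta_rot": [0, 0, 0], "claw": -1}, {"translation": [0, 0, -3.5], "delta_rot": [0, 0, 0], "claw": -1}, {"translation": [2, 0, -1], "delta_rot": [0, 0, 0], "claw": -1}, {"translation": [3, 0, 0], "delta_rot": [0, 0, 0], "claw": -1}, {"translation": [4, 0, 0], "delta_rot": [0, 0, 0], "claw": -1}, {"translation": [4, 0, 0], "delta_rot": [0, 0, 0], "claw": -1}, {"translation": [4, 0, 0], "delta_rot": [0, 0, 0], "claw": -1}])

```text
time: 14.55
position: [0.5579, -0.1392, 0.1818]
eef_rot: [-2.14, -2.297, 0.0]
force: [1.3, 0.2, -0.3]
width: 0.0002
```

```bash
python3 st.py; python3 pic.py 10 side
```

```text
t 14.55 lid xy mm [ 0.2 30.8] z 181.8 F lid [ 1.3  0.1 -0.3]
```

View pics/side10.png

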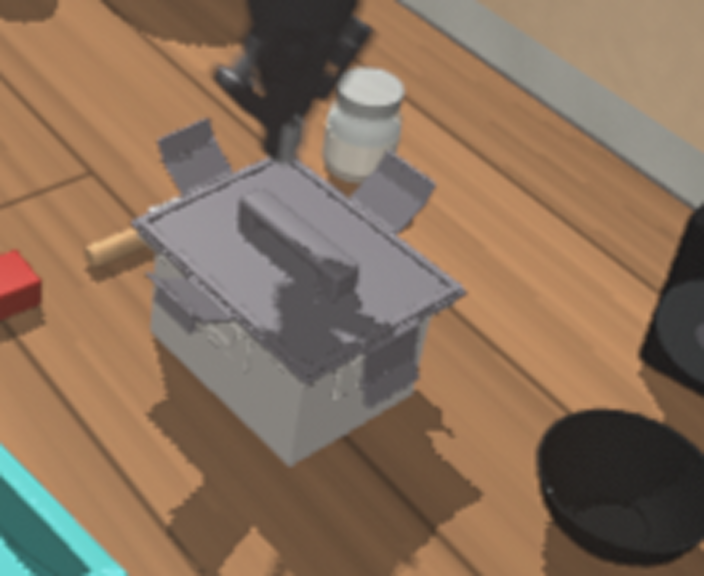

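Right clip hangs shut at side crop (390,370). Now the left (+y) flap.

Request:
servo_tool(motion=[{"translation": [4, 0, 0], "delta_rot": [0, 0, 0], "claw": -1}, {"translation": [4, 0.1, 0], "delta_rot": [0, 0, 0], "claw": -1}, {"translation": [2.6, 0, 0], "delta_rot": [0, 0, 0], "claw": -1}, {"translation": [0, 0, 1], "delta_rot": [0, 0, 0], "claw": -1}, {"translation": [0, 0, 1.2], "delta_rot": [0, 0, 0], "claw": -1}, {"translation": [0, 0, 0], "delta_rot": [0, 0, 0], "claw": -1}, {"translation": [0, 0, 0], "delta_rot": [0, 0, 0], "claw": -1}])

```text
time: 15.3
position: [0.5513, -0.0371, 0.1592]
eef_rot: [-2.143, -2.295, 0.003]
force: [0.5, 0.2, -0.2]
width: -0.0001
```

```bash
python3 st.py; python3 pic.py 11 side wrist
```

```text
t 15.3 lid xy mm [  1.  133.1] z 159.2 F lid [ 0.5  0.2 -0.2]
```

View pics/side11.png

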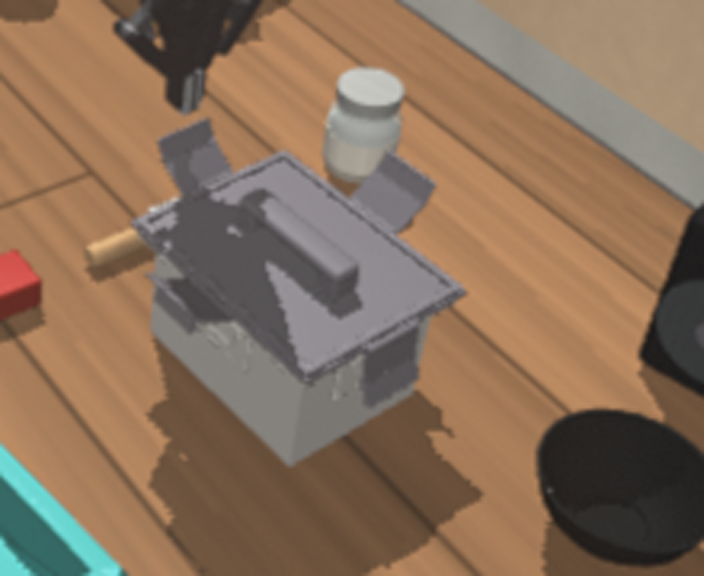

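View pics/wrist11.png

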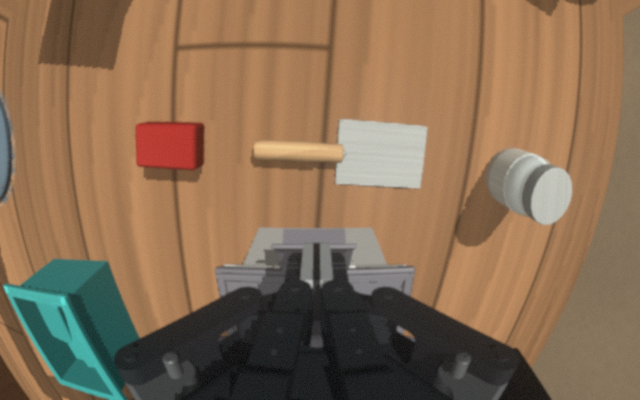

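Run:
```python
from bench import bot
from h import *
c=bot.get_calibration('side');a=np.radians(4.2)
for z in(.135,.145,.15):
    P=plane(c,'side',np.array([(160,142),(210,120)])/3.2+[300,150],z)[:,:2]-[.562,-.169]
    print(z,np.c_[P[:,0]*np.cos(a)+P[:,1]*np.sin(a),-P[:,0]*np.sin(a)+P[:,1]*np.cos(a)].round(4).tolist())
```

```text
0.135 [[-0.019, 0.1336], [0.0302, 0.1337]]
0.145 [[-0.0273, 0.1238], [0.0212, 0.1239]]
0.15 [[-0.0314, 0.1189], [0.0166, 0.119]]
```

Left tab end is at about lid y 131 mm, z 138 mm, so the fingertip is above and inside it. Descend.

Request:
servo_tool(motion=[{"translation": [-0.1, -0.1, 1], "delta_rot": [0, 0, 0], "claw": -1}, {"translation": [0, 0, 1], "delta_rot": [0, 0, 0], "claw": -1}, {"translation": [0, 0, 1], "delta_rot": [0, 0, 0], "claw": -1}, {"translation": [0, 0, 1], "delta_rot": [0, 0, 0], "claw": -1}, {"translation": [0, 0, 1], "delta_rot": [0, 0, 0], "claw": -1}, {"translation": [0, 0, 1], "delta_rot": [0, 0, 0], "claw": -1}, {"translation": [0, 0, 1], "delta_rot": [0, 0, 0], "claw": -1}, {"translation": [0, 0, 1], "delta_rot": [0, 0, 0], "claw": -1}, {"translation": [0, 0, 0], "delta_rot": [0, 0, 0], "claw": -1}])

```text
time: 16.3
position: [0.5499, -0.0355, 0.0785]
eef_rot: [-2.139, -2.298, 0.002]
force: [-0.8, 0.8, 0.2]
width: -0.0001
```

```bash
python3 st.py; python3 pic.py 12 side scene
```

```text
t 16.3 lid xy mm [ -0.2 134.9] z 78.5 F lid [-0.8  0.9  0.2]
```

View pics/side12.png

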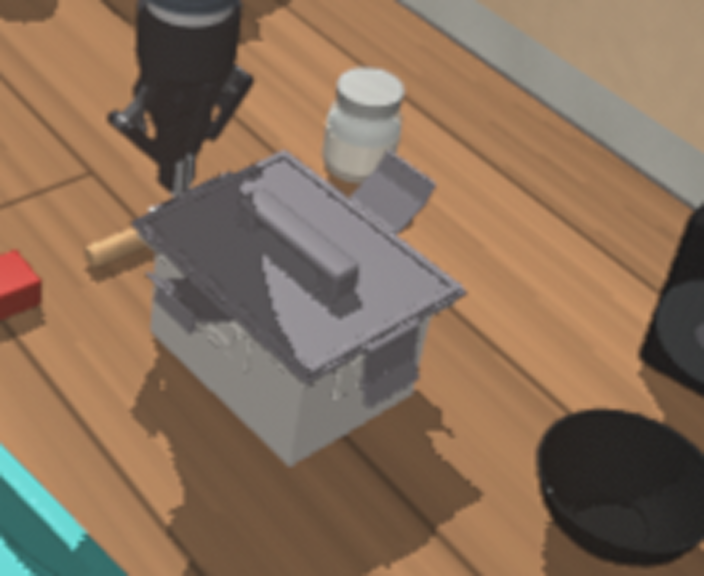

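View pics/scene12.png

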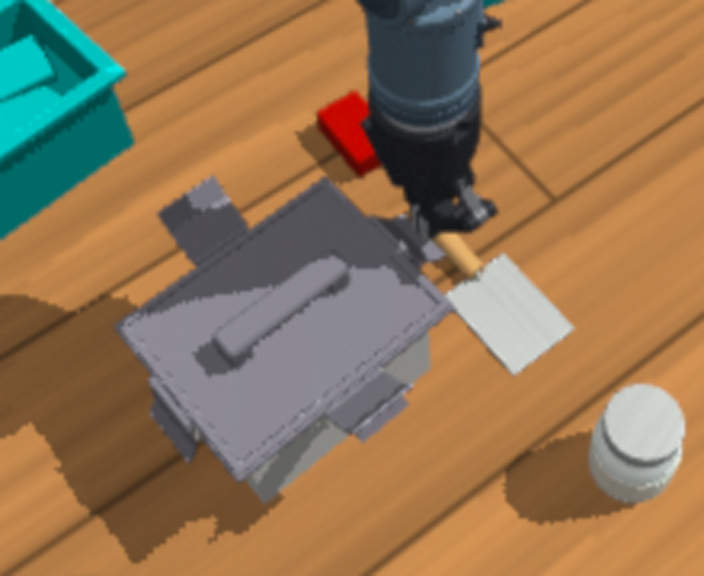

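Request:
servo_tool(motion=[{"translation": [-0.3, 0, 0.4], "delta_rot": [0, 0, 0], "claw": -1}, {"translation": [-0.3, 0, 0.4], "delta_rot": [0, 0, 0], "claw": -1}, {"translation": [-0.2, 0, 0.2], "delta_rot": [0, 0, 0], "claw": -1}, {"translation": [0, 0, 0], "delta_rot": [0, 0, 0], "claw": -1}])

```text
time: 16.8
position: [0.5521, -0.0444, 0.0703]
eef_rot: [2.141, 2.298, 0.001]
force: [0.0, 1.4, 1.8]
width: -0.0
```

Request:
servo_tool(motion=[{"translation": [-0.1, 0, 0], "delta_rot": [0, 0, 0], "claw": -1}, {"translation": [-0.1, 0, 0], "delta_rot": [0, 0, 0], "claw": -1}, {"translation": [0, 0, 0], "delta_rot": [0, 0, 0], "claw": -1}])

```text
time: 17.1
position: [0.5519, -0.0451, 0.0703]
eef_rot: [-2.139, -2.3, -0.001]
force: [0.9, 2.5, 0.3]
width: -0.0001
```

Request:
servo_tool(motion=[{"translation": [-0.1, 0, 0], "delta_rot": [0, 0, 0], "claw": -1}, {"translation": [-0.1, 0, 0], "delta_rot": [0, 0, 0], "claw": -1}, {"translation": [0, 0, 0], "delta_rot": [0, 0, 0], "claw": -1}])

```text
time: 17.4
position: [0.5519, -0.0459, 0.0703]
eef_rot: [-2.138, -2.3, -0.002]
force: [0.1, 4.8, 1.0]
width: -0.0001
```

```bash
python3 st.py
```

```text
t 17.4 lid xy mm [  1.  124.4] z 70.3 F lid [0.5 4.8 1. ]
```

Request:
servo_tool(motion=[{"translation": [-0.1, 0, 0], "delta_rot": [0, 0, 0], "claw": -1}, {"translation": [-0.1, 0, 0], "delta_rot": [0, 0, 0], "claw": -1}, {"translation": [0, 0, 0], "delta_rot": [0, 0, 0], "claw": -1}])

```text
time: 17.7
position: [0.5519, -0.0471, 0.0702]
eef_rot: [-2.137, -2.3, -0.003]
force: [0.6, 6.1, 1.7]
width: -0.0002
```

Request:
servo_tool(motion=[{"translation": [-0.1, 0, 0], "delta_rot": [0, 0, 0], "claw": -1}, {"translation": [-0.1, 0, 0], "delta_rot": [0, 0, 0], "claw": -1}, {"translation": [0, 0, 0], "delta_rot": [0, 0, 0], "claw": -1}])

```text
time: 18.0
position: [0.552, -0.0485, 0.0701]
eef_rot: [-2.136, -2.299, -0.003]
force: [-0.2, 7.8, 0.7]
width: -0.0
```

Request:
servo_tool(motion=[{"translation": [-0.1, 0, 0], "delta_rot": [0, 0, 0], "claw": -1}, {"translation": [-0.05, 0, 0], "delta_rot": [0, 0, 0], "claw": -1}, {"translation": [0, 0, 0], "delta_rot": [0, 0, 0], "claw": -1}])

```text
time: 18.3
position: [0.552, -0.0494, 0.07]
eef_rot: [-2.135, -2.299, -0.004]
force: [0.6, 7.8, 0.8]
width: -0.0001
```

Request:
servo_tool(motion=[{"translation": [-0.1, 0, 0], "delta_rot": [0, 0, 0], "claw": -1}, {"translation": [-0.05, 0, 0], "delta_rot": [0, 0, 0], "claw": -1}, {"translation": [0, 0, 0], "delta_rot": [0, 0, 0], "claw": -1}])

```text
time: 18.6
position: [0.552, -0.0503, 0.07]
eef_rot: [-2.134, -2.299, -0.004]
force: [-0.4, 8.6, 1.5]
width: -0.0003
```

Request:
servo_tool(motion=[{"translation": [-0.1, 0, 0], "delta_rot": [0, 0, 0], "claw": -1}, {"translation": [-0.05, 0, 0], "delta_rot": [0, 0, 0], "claw": -1}, {"translation": [0, 0, 0], "delta_rot": [0, 0, 0], "claw": -1}])

```text
time: 18.9
position: [0.5521, -0.0516, 0.0699]
eef_rot: [-2.134, -2.299, -0.004]
force: [0.0, 8.0, 0.8]
width: -0.0003
```

Request:
servo_tool(motion=[{"translation": [-0.1, 0, 0], "delta_rot": [0, 0, 0], "claw": -1}, {"translation": [-0.05, 0, 0], "delta_rot": [0, 0, 0], "claw": -1}, {"translation": [0, 0, 0], "delta_rot": [0, 0, 0], "claw": -1}])

```text
time: 19.2
position: [0.5522, -0.0576, 0.0699]
eef_rot: [-2.14, -2.299, 0.0]
force: [-0.9, 3.4, -0.7]
width: -0.0002
```

Request:
servo_tool(motion=[{"translation": [-0.1, 0, 0], "delta_rot": [0, 0, 0], "claw": -1}, {"translation": [0, 0, 0], "delta_rot": [0, 0, 0], "claw": -1}])

```text
time: 19.4
position: [0.5522, -0.0579, 0.0699]
eef_rot: [-2.139, -2.298, -0.0]
force: [-0.6, 5.1, 0.5]
width: -0.0001
```

Snapped (jump of 6 mm). Back off, rise, and turn the tool a quarter turn for the long-side clips.

Request:
servo_tool(motion=[{"translation": [0.7, 0, 0], "delta_rot": [0, 0, 0], "claw": -1}, {"translation": [2, 0, 0], "delta_rot": [0, 0, 0], "claw": -1}, {"translation": [0, 0, -3], "delta_rot": [0, 0, 0], "claw": -1}, {"translation": [0, 0, -4], "delta_rot": [0, 0, 0], "claw": -1}, {"translation": [0, 0, -3], "delta_rot": [0, 0, 0], "claw": -1}, {"translation": [0, 0, -0.5], "delta_rot": [0, 0, 6], "claw": -1}, {"translation": [0, 0, 0], "delta_rot": [0, 0, 8], "claw": -1}, {"translation": [0, 0, 0], "delta_rot": [0, 0, 8], "claw": -1}, {"translation": [0, 0, 0], "delta_rot": [0, 0, 8], "claw": -1}, {"translation": [0, 0, 0], "delta_rot": [0, 0, 8], "claw": -1}])

```text
time: 20.4
position: [0.5507, -0.0344, 0.1754]
eef_rot: [2.776, 1.465, -0.002]
force: [1.0, 0.6, -0.3]
width: -0.0
```

Request:
servo_tool(motion=[{"translation": [0, 0, 0], "delta_rot": [0, 0, 8], "claw": -1}, {"translation": [0, 0, 0], "delta_rot": [0, 0, 8], "claw": -1}, {"translation": [0, 0, 0], "delta_rot": [0, 0, 8], "claw": -1}, {"translation": [0, 0, 0], "delta_rot": [0, 0, 8], "claw": -1}, {"translation": [0, 0, 0], "delta_rot": [0, 0, 8], "claw": -1}, {"translation": [0, 0, 0], "delta_rot": [0, 0, 8], "claw": -1}, {"translation": [0, 0, 0], "delta_rot": [0, 0, 4], "claw": -1}, {"translation": [0, 0, 0], "delta_rot": [0, 0, 0], "claw": -1}])

```text
time: 21.2
position: [0.5507, -0.0341, 0.1753]
eef_rot: [3.137, 0.11, -0.0]
force: [0.5, -0.1, -0.9]
width: 0.0004
```

```bash
python3 st.py; python3 pic.py 13 side scene; python3 -c "
from bench import bot
from h import R
s=bot.state();print(s['joint_positions'].round(2),R.from_rotvec(s['eef_rot']).as_matrix().round(3))"
```

```text
t 21.2 lid xy mm [  0.6 136.2] z 175.3 F lid [ 0.5 -0.1 -0.9]
[-0.23  0.26  0.25  1.9  -0.07  0.99 -1.45] [[ 0.997  0.072 -0.   ]
 [ 0.072 -0.997 -0.001]
 [-0.     0.001 -1.   ]]
```

View pics/scene13.png

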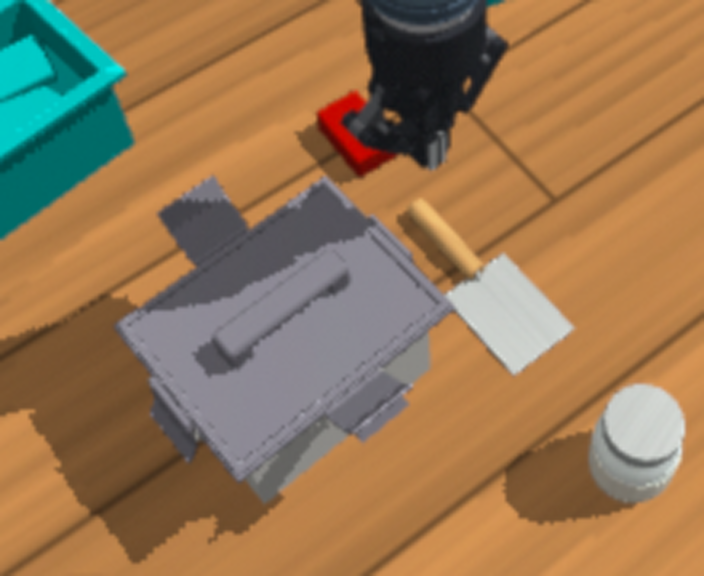

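View pics/side13.png

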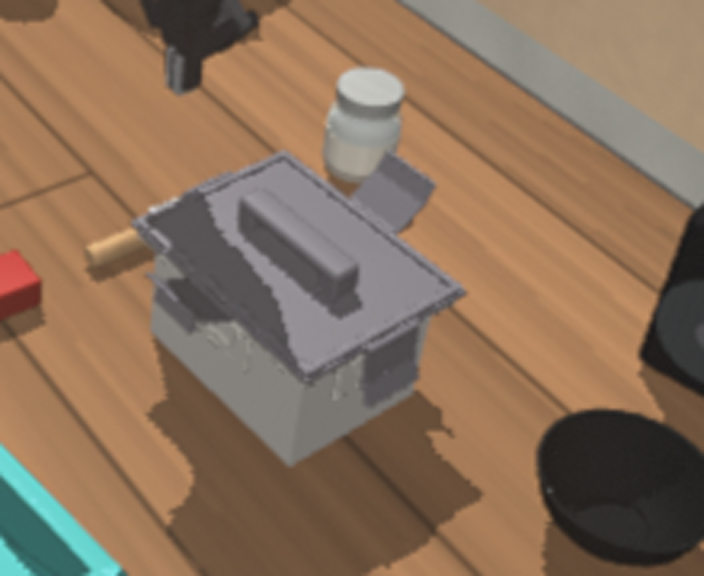

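Left clip is shut too (gone from above the edge). Now the far (+x) flap.

Request:
servo_tool(motion=[{"translation": [2, 1.5, 0], "delta_rot": [0, 0, 0], "claw": -1}, {"translation": [2.5, 3, 0], "delta_rot": [0, 0, 0], "claw": -1}, {"translation": [2.5, 3, 0], "delta_rot": [0, 0, 0], "claw": -1}, {"translation": [2, 3, 0], "delta_rot": [0, 0, 0], "claw": -1}, {"translation": [1.2, 2, 0], "delta_rot": [0, 0, 0], "claw": -1}, {"translation": [1, 1.1, 0], "delta_rot": [0, 0, 0], "claw": -1}, {"translation": [0, 0, 1], "delta_rot": [0, 0, 0], "claw": -1}, {"translation": [0, 0, 0], "delta_rot": [0, 0, 0], "claw": -1}, {"translation": [0, 0, 0], "delta_rot": [0, 0, 0], "claw": -1}])

```text
time: 22.2
position: [0.671, -0.158, 0.164]
eef_rot: [-3.138, -0.115, 0.004]
force: [0.2, -0.4, -0.0]
width: -0.0
```

```bash
python3 st.py; python3 pic.py 14 side scene
```

```text
t 22.2 lid xy mm [111.6   3.9] z 164.0 F lid [ 0.2 -0.4 -0. ]
```

View pics/scene14.png

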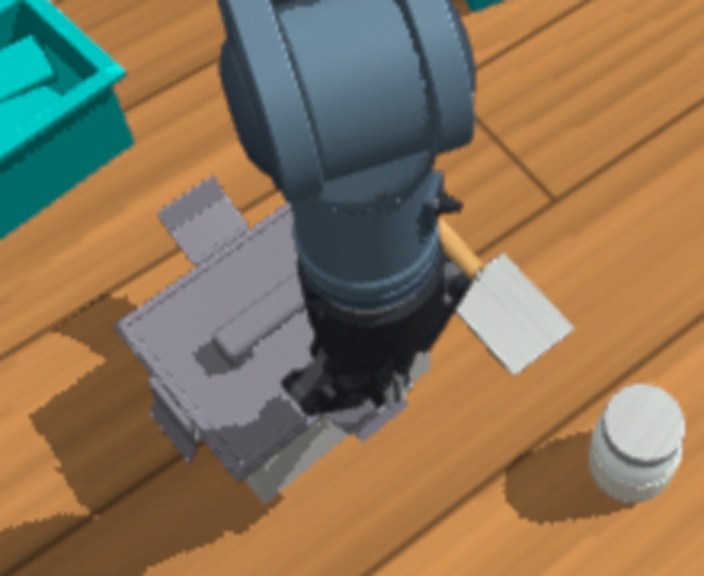

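View pics/side14.png

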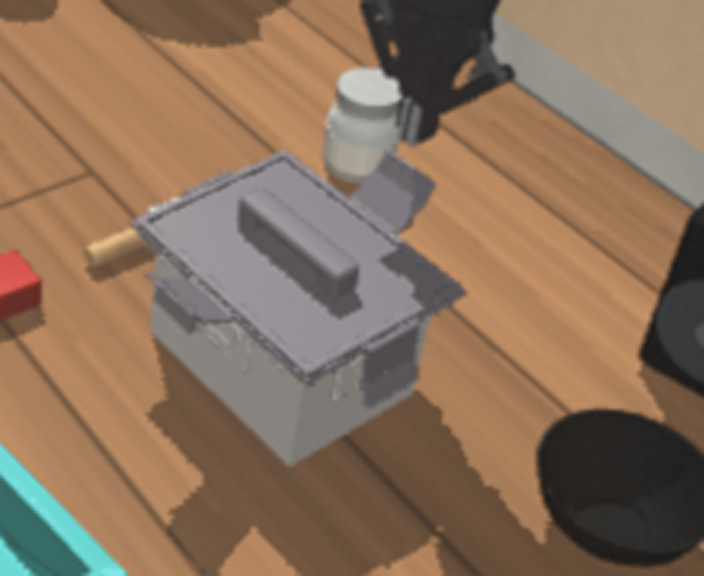

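Run:
```python
from bench import bot
from h import *
c=bot.get_calibration('side');c2=bot.get_calibration('scene');a=np.radians(4.2)
f=lambda P:np.c_[P[:,0]*np.cos(a)+P[:,1]*np.sin(a),-P[:,0]*np.sin(a)+P[:,1]*np.cos(a)].round(4).tolist()
for z in(.13,.14,.15):
    print(z,f(plane(c,'side',np.array([(390,152),(435,185)])/3.2+[300,150],z)[:,:2]-[.562,-.169]))
    print(' near',f(plane(c2,'scene',np.array([(160,215),(213,178)])/3.2+[180,150],z)[:,:2]-[.562,-.169]))
```

```text
0.13 [[0.1226, 0.0306], [0.122, -0.0163]]
 near [[-0.1184, -0.022], [-0.1192, 0.0255]]
0.14 [[0.1123, 0.0225], [0.1117, -0.0238]]
 near [[-0.1119, -0.0239], [-0.1127, 0.023]]
0.15 [[0.102, 0.0143], [0.1014, -0.0313]]
 near [[-0.1054, -0.0258], [-0.1062, 0.0205]]
```

Far tab end at r≈35 mm and the fingertip's inner face at r≈23 mm, so it is inside. Descend.

Request:
servo_tool(motion=[{"translation": [0.1, 0.2, 1], "delta_rot": [0, 0, 0], "claw": -1}, {"translation": [0.1, 0.1, 1], "delta_rot": [0, 0, 0], "claw": -1}, {"translation": [0, 0, 1], "delta_rot": [0, 0, 0], "claw": -1}, {"translation": [0, 0, 1], "delta_rot": [0, 0, 0], "claw": -1}, {"translation": [0, 0, 1], "delta_rot": [0, 0, 0], "claw": -1}, {"translation": [0, 0, 1], "delta_rot": [0, 0, 0], "claw": -1}, {"translation": [0, 0, 1], "delta_rot": [0, 0, 0], "claw": -1}, {"translation": [0, 0, 1], "delta_rot": [0, 0, 0], "claw": -1}, {"translation": [0, 0, 0.5], "delta_rot": [0, 0, 0], "claw": -1}, {"translation": [0, 0, 0], "delta_rot": [0, 0, 0], "claw": -1}])

```text
time: 23.3
position: [0.6742, -0.1623, 0.0792]
eef_rot: [-3.139, -0.112, 0.001]
force: [0.6, 0.8, 0.3]
width: 0.0
```

```bash
python3 st.py; python3 pic.py 15 side
```

```text
t 23.3 lid xy mm [114.5  -0.7] z 79.2 F lid [0.7 0.8 0.3]
```

View pics/side15.png

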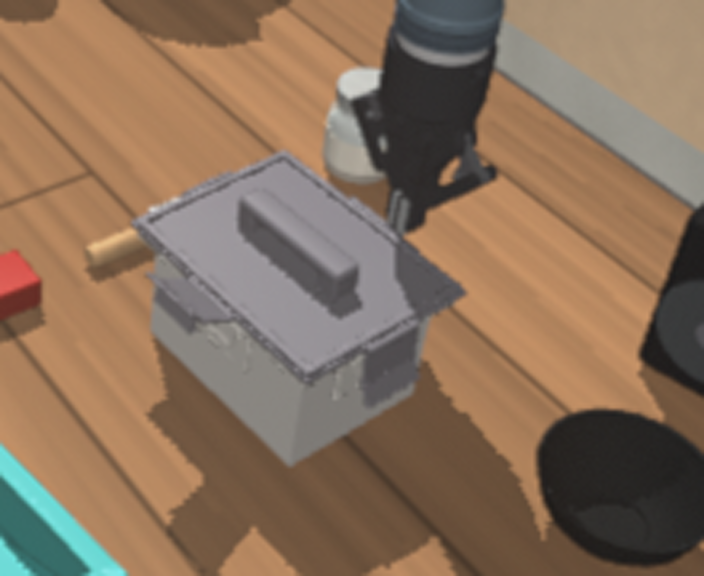

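The flap is down and held under the tip. Now inward and down, then feel.

Request:
servo_tool(motion=[{"translation": [-0.3, 0, 0.4], "delta_rot": [0, 0, 0], "claw": -1}, {"translation": [-0.3, 0, 0.4], "delta_rot": [0, 0, 0], "claw": -1}, {"translation": [-0.2, 0, 0.2], "delta_rot": [0, 0, 0], "claw": -1}, {"translation": [0, 0, 0], "delta_rot": [0, 0, 0], "claw": -1}])

```text
time: 23.75
position: [0.666, -0.1632, 0.0701]
eef_rot: [-3.14, -0.112, 0.001]
force: [1.3, 0.1, 0.7]
width: -0.0005
```

Request:
servo_tool(motion=[{"translation": [-0.1, 0, 0], "delta_rot": [0, 0, 0], "claw": -1}, {"translation": [-0.1, 0, 0], "delta_rot": [0, 0, 0], "claw": -1}, {"translation": [0, 0, 0], "delta_rot": [0, 0, 0], "claw": -1}])

```text
time: 24.05
position: [0.6649, -0.1631, 0.0704]
eef_rot: [3.14, 0.113, 0.002]
force: [1.7, -0.2, 0.5]
width: 0.0004
```

Request:
servo_tool(motion=[{"translation": [-0.1, 0, 0], "delta_rot": [0, 0, 0], "claw": -1}, {"translation": [-0.1, 0, 0], "delta_rot": [0, 0, 0], "claw": -1}, {"translation": [0, 0, 0], "delta_rot": [0, 0, 0], "claw": -1}])

```text
time: 24.35
position: [0.6639, -0.1632, 0.071]
eef_rot: [3.139, 0.113, 0.005]
force: [3.2, -0.5, 0.2]
width: -0.0001
```

```bash
python3 st.py
```

```text
t 24.35 lid xy mm [104.1  -0.8] z 71.0 F lid [ 3.2 -0.7  0.2]
```

Request:
servo_tool(motion=[{"translation": [-0.1, 0, 0], "delta_rot": [0, 0, 0], "claw": -1}, {"translation": [-0.1, 0, 0], "delta_rot": [0, 0, 0], "claw": -1}, {"translation": [0, 0, 0], "delta_rot": [0, 0, 0], "claw": -1}])

```text
time: 24.65
position: [0.6629, -0.1632, 0.0715]
eef_rot: [3.139, 0.113, 0.008]
force: [5.3, 0.4, 0.3]
width: -0.0002
```

Request:
servo_tool(motion=[{"translation": [-0.1, 0, 0], "delta_rot": [0, 0, 0], "claw": -1}, {"translation": [-0.1, 0, 0], "delta_rot": [0, 0, 0], "claw": -1}, {"translation": [0, 0, 0], "delta_rot": [0, 0, 0], "claw": -1}])

```text
time: 24.95
position: [0.6617, -0.1633, 0.0718]
eef_rot: [3.139, 0.113, 0.011]
force: [7.0, -0.2, 1.7]
width: 0.0002
```

Request:
servo_tool(motion=[{"translation": [-0.1, 0, 0], "delta_rot": [0, 0, 0], "claw": -1}, {"translation": [-0.05, 0, 0], "delta_rot": [0, 0, 0], "claw": -1}, {"translation": [0, 0, 0], "delta_rot": [0, 0, 0], "claw": -1}])

```text
time: 25.25
position: [0.6608, -0.1633, 0.0721]
eef_rot: [3.139, 0.114, 0.013]
force: [7.3, 0.1, 2.1]
width: -0.0001
```

Request:
servo_tool(motion=[{"translation": [-0.1, 0, 0.05], "delta_rot": [0, 0, 0], "claw": -1}, {"translation": [-0.05, 0, 0.05], "delta_rot": [0, 0, 0], "claw": -1}, {"translation": [0, 0, 0], "delta_rot": [0, 0, 0], "claw": -1}])

```text
time: 25.55
position: [0.6599, -0.1633, 0.0717]
eef_rot: [3.139, 0.114, 0.014]
force: [7.8, -0.3, 2.5]
width: -0.0003
```

Request:
servo_tool(motion=[{"translation": [-0.1, 0, 0], "delta_rot": [0, 0, 0], "claw": -1}, {"translation": [-0.05, 0, 0], "delta_rot": [0, 0, 0], "claw": -1}, {"translation": [0, 0, 0], "delta_rot": [0, 0, 0], "claw": -1}])

```text
time: 25.85
position: [0.659, -0.1634, 0.0716]
eef_rot: [3.138, 0.114, 0.017]
force: [7.9, 0.3, 1.0]
width: 0.0001
```

```bash
python3 st.py
```

```text
t 25.85 lid xy mm [99.2 -0.7] z 71.6 F lid [ 7.9 -0.2  1. ]
```

Request:
servo_tool(motion=[{"translation": [-0.1, 0, 0], "delta_rot": [0, 0, 0], "claw": -1}, {"translation": [-0.05, 0, 0], "delta_rot": [0, 0, 0], "claw": -1}, {"translation": [0, 0, 0], "delta_rot": [0, 0, 0], "claw": -1}])

```text
time: 26.15
position: [0.658, -0.1634, 0.0717]
eef_rot: [3.138, 0.114, 0.018]
force: [9.0, 0.5, 1.2]
width: 0.0002
```

Request:
servo_tool(motion=[{"translation": [-0.1, 0, 0], "delta_rot": [0, 0, 0], "claw": -1}, {"translation": [0, 0, 0], "delta_rot": [0, 0, 0], "claw": -1}])

```text
time: 26.35
position: [0.6573, -0.1634, 0.0718]
eef_rot: [3.138, 0.114, 0.019]
force: [8.8, 0.5, 1.1]
width: 0.0004
```

Request:
servo_tool(motion=[{"translation": [-0.1, 0, 0], "delta_rot": [0, 0, 0], "claw": -1}, {"translation": [0, 0, 0], "delta_rot": [0, 0, 0], "claw": -1}])

```text
time: 26.55
position: [0.6518, -0.1639, 0.0704]
eef_rot: [-3.139, -0.113, -0.004]
force: [4.3, 1.8, 4.2]
width: -0.0
```

Request:
servo_tool(motion=[{"translation": [-0.1, 0, 0], "delta_rot": [0, 0, 0], "claw": -1}, {"translation": [0, 0, 0], "delta_rot": [0, 0, 0], "claw": -1}])

```text
time: 26.75
position: [0.6516, -0.1639, 0.0705]
eef_rot: [3.139, 0.113, 0.007]
force: [5.5, 1.3, 3.3]
width: -0.0002
```

Snapped. Back off, rise and cross to the near (-x) flap.

Request:
servo_tool(motion=[{"translation": [0.7, 0, 0], "delta_rot": [0, 0, 0], "claw": -1}, {"translation": [2, 0, 0], "delta_rot": [0, 0, 0], "claw": -1}, {"translation": [0, 0, -3], "delta_rot": [0, 0, 0], "claw": -1}, {"translation": [0, 0, -4], "delta_rot": [0, 0, 0], "claw": -1}, {"translation": [0, 0, -4], "delta_rot": [0, 0, 0], "claw": -1}, {"translation": [-2, 0, 0], "delta_rot": [0, 0, 0], "claw": -1}, {"translation": [-4, 0, 0], "delta_rot": [0, 0, 0], "claw": -1}, {"translation": [-4, 0, 0], "delta_rot": [0, 0, 0], "claw": -1}, {"translation": [-4, 0, 0], "delta_rot": [0, 0, 0], "claw": -1}, {"translation": [-3, 0, 0], "delta_rot": [0, 0, 0], "claw": -1}])

```text
time: 27.75
position: [0.5003, -0.1751, 0.1767]
eef_rot: [-3.138, -0.109, 0.016]
force: [-0.4, 0.1, -0.0]
width: 0.0001
```

Request:
servo_tool(motion=[{"translation": [-3, 0, 0], "delta_rot": [0, 0, 0], "claw": -1}, {"translation": [-2.5, 0, 0], "delta_rot": [0, 0, 0], "claw": -1}, {"translation": [-0.5, 0, 0], "delta_rot": [0, 0, 0], "claw": -1}, {"translation": [0, 0, 0], "delta_rot": [0, 0, 0], "claw": -1}, {"translation": [0, 0, 0], "delta_rot": [0, 0, 0], "claw": -1}])

```text
time: 28.25
position: [0.4473, -0.1786, 0.1789]
eef_rot: [-3.139, -0.113, 0.002]
force: [-0.6, -0.1, 0.6]
width: -0.0003
```

```bash
python3 st.py; python3 pic.py 16 side scene
```

```text
t 28.25 lid xy mm [-113.1   -0.3] z 178.9 F lid [-0.6 -0.   0.6]
```

View pics/scene16.png

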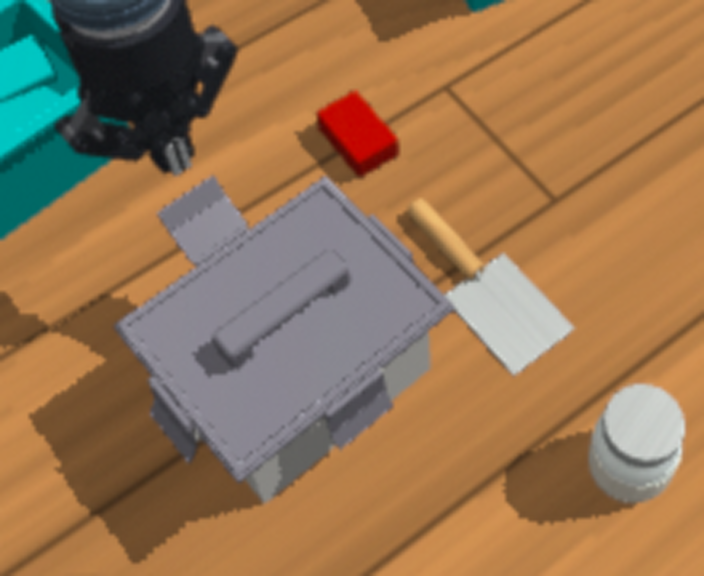

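View pics/side16.png

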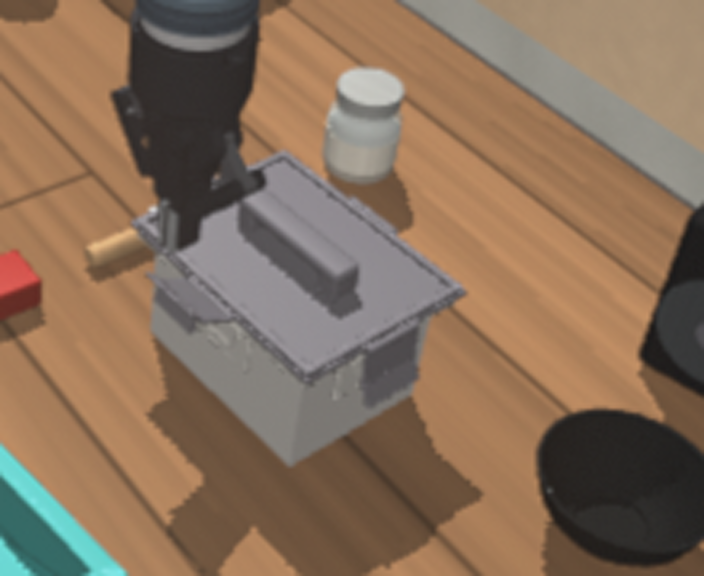

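Run:
```python
from bench import bot
from h import *
print(plane(bot.get_calibration('scene'),'scene',[(131,183),(173,210),(219,172),(180,150)],.105).round(3))
```

```text
[[ 0.183 -0.347  0.105]
 [ 0.326 -0.296  0.105]
 [ 0.289 -0.15   0.105]
 [ 0.155 -0.197  0.105]]
```

Request:
servo_tool(motion=[{"translation": [0, 0, 2], "delta_rot": [0, 0, 0], "claw": -1}, {"translation": [0, 0, 1], "delta_rot": [0, 0, 0], "claw": -1}, {"translation": [0, 0, 1], "delta_rot": [0, 0, 0], "claw": -1}, {"translation": [0, 0, 1], "delta_rot": [0, 0, 0], "claw": -1}, {"translation": [0, 0, 1], "delta_rot": [0, 0, 0], "claw": -1}, {"translation": [0, 0, 1], "delta_rot": [0, 0, 0], "claw": -1}, {"translation": [0, 0, 1], "delta_rot": [0, 0, 0], "claw": -1}, {"translation": [0, 0, 1], "delta_rot": [0, 0, 0], "claw": -1}, {"translation": [0, 0, 1], "delta_rot": [0, 0, 0], "claw": -1}, {"translation": [0, 0, 0], "delta_rot": [0, 0, 0], "claw": -1}])

```text
time: 29.35
position: [0.4455, -0.1785, 0.0777]
eef_rot: [-3.139, -0.112, 0.006]
force: [-2.0, 0.4, -0.8]
width: 0.0001
```

```bash
python3 st.py; python3 pic.py 17 scene
```

```text
t 29.35 lid xy mm [-1.148e+02 -1.000e-01] z 77.7 F lid [-2.   0.5 -0.8]
```

View pics/scene17.png

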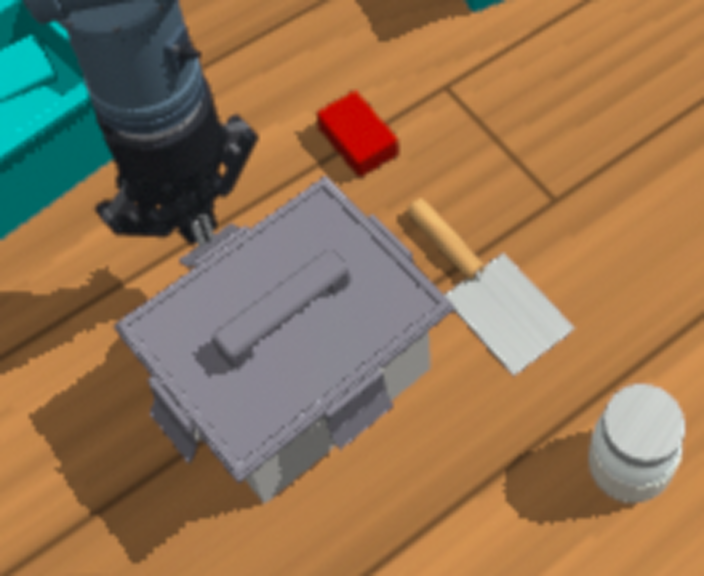

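Near flap is held down by the tip (scene crop 205,235). Push in.

Request:
servo_tool(motion=[{"translation": [0.3, 0, 0.4], "delta_rot": [0, 0, 0], "claw": -1}, {"translation": [0.3, 0, 0.4], "delta_rot": [0, 0, 0], "claw": -1}, {"translation": [0.2, 0, 0.1], "delta_rot": [0, 0, 0], "claw": -1}, {"translation": [0, 0, 0], "delta_rot": [0, 0, 0], "claw": -1}])

```text
time: 29.8
position: [0.455, -0.1783, 0.0705]
eef_rot: [-3.139, -0.113, 0.001]
force: [-2.6, 1.3, 4.1]
width: -0.0006
```

Request:
servo_tool(motion=[{"translation": [0.1, 0, 0], "delta_rot": [0, 0, 0], "claw": -1}, {"translation": [0.1, 0, 0], "delta_rot": [0, 0, 0], "claw": -1}, {"translation": [0, 0, 0], "delta_rot": [0, 0, 0], "claw": -1}])

```text
time: 30.1
position: [0.4557, -0.1783, 0.0702]
eef_rot: [-3.139, -0.112, 0.005]
force: [-4.6, 0.1, 5.6]
width: 0.0001
```

Request:
servo_tool(motion=[{"translation": [0.1, 0, 0], "delta_rot": [0, 0, 0], "claw": -1}, {"translation": [0.1, 0, 0], "delta_rot": [0, 0, 0], "claw": -1}, {"translation": [0, 0, 0], "delta_rot": [0, 0, 0], "claw": -1}])

```text
time: 30.4
position: [0.4566, -0.1782, 0.0698]
eef_rot: [-3.139, -0.111, 0.008]
force: [-5.8, -0.8, 5.8]
width: -0.0002
```

```bash
python3 st.py
```

```text
t 30.4 lid xy mm [-103.7   -0.6] z 69.8 F lid [-5.9 -0.4  5.8]
```

Request:
servo_tool(motion=[{"translation": [0.1, 0, 0], "delta_rot": [0, 0, 0], "claw": -1}, {"translation": [0.1, 0, -0.05], "delta_rot": [0, 0, 0], "claw": -1}, {"translation": [0, 0, 0], "delta_rot": [0, 0, 0], "claw": -1}])

```text
time: 30.7
position: [0.4571, -0.1781, 0.0697]
eef_rot: [-3.138, -0.111, 0.012]
force: [-6.4, -0.5, 3.3]
width: -0.0003
```

Request:
servo_tool(motion=[{"translation": [0.1, 0, 0], "delta_rot": [0, 0, 0], "claw": -1}, {"translation": [0.05, 0, -0.05], "delta_rot": [0, 0, 0], "claw": -1}, {"translation": [0, 0, 0], "delta_rot": [0, 0, 0], "claw": -1}])

```text
time: 31.0
position: [0.4577, -0.1781, 0.0696]
eef_rot: [-3.138, -0.111, 0.014]
force: [-6.8, -1.5, 2.9]
width: 0.0
```

Request:
servo_tool(motion=[{"translation": [0.1, 0, 0], "delta_rot": [0, 0, 0], "claw": -1}, {"translation": [0.05, 0, 0], "delta_rot": [0, 0, 0], "claw": -1}, {"translation": [0, 0, 0], "delta_rot": [0, 0, 0], "claw": -1}])

```text
time: 31.3
position: [0.4585, -0.178, 0.0693]
eef_rot: [-3.138, -0.11, 0.016]
force: [-6.4, -2.2, 1.4]
width: -0.0002
```

Request:
servo_tool(motion=[{"translation": [0.1, 0, 0], "delta_rot": [0, 0, 0], "claw": -1}, {"translation": [0.05, 0, 0], "delta_rot": [0, 0, 0], "claw": -1}, {"translation": [0, 0, 0], "delta_rot": [0, 0, 0], "claw": -1}])

```text
time: 31.6
position: [0.4653, -0.1774, 0.0709]
eef_rot: [-3.14, -0.113, 0.001]
force: [-2.4, 0.0, 0.4]
width: -0.0001
```

Request:
servo_tool(motion=[{"translation": [0.1, 0, 0], "delta_rot": [0, 0, 0], "claw": -1}, {"translation": [0.05, 0, 0], "delta_rot": [0, 0, 0], "claw": -1}, {"translation": [0, 0, 0], "delta_rot": [0, 0, 0], "claw": -1}])

```text
time: 31.9
position: [0.4658, -0.1774, 0.0709]
eef_rot: [-3.139, -0.112, 0.004]
force: [-4.5, -1.2, 1.9]
width: 0.0
```

```bash
python3 st.py
```

```text
t 31.9 lid xy mm [-94.5  -0.4] z 70.9 F lid [-4.5 -0.9  1.9]
```

Snapped. Back off, rise clear, and check everything.

Request:
servo_tool(motion=[{"translation": [-0.7, 0, 0], "delta_rot": [0, 0, 0], "claw": -1}, {"translation": [-2, 0, 0], "delta_rot": [0, 0, 0], "claw": -1}, {"translation": [0, 0, -3], "delta_rot": [0, 0, 0], "claw": -1}, {"translation": [0, 0, -4], "delta_rot": [0, 0, 0], "claw": -1}, {"translation": [0, 0, -4], "delta_rot": [0, 0, 0], "claw": -1}, {"translation": [0, 0, -4], "delta_rot": [0, 0, 0], "claw": -1}, {"translation": [0, 0, -3], "delta_rot": [0, 0, 0], "claw": -1}, {"translation": [0, 0, 0], "delta_rot": [0, 0, 0], "claw": -1}, {"translation": [0, 0, 0], "delta_rot": [0, 0, 0], "claw": -1}, {"translation": [0, 0, 0], "delta_rot": [0, 0, 0], "claw": -1}])

```text
time: 32.9
position: [0.4399, -0.1789, 0.2504]
eef_rot: [-3.139, -0.113, 0.0]
force: [0.4, -0.5, -0.4]
width: -0.0
```

```bash
python3 st.py; python3 pic.py 18 scene side wrist; python3 -c "
from bench import bot
import pickle;pickle.dump(bot.get_calibration('wrist'),open('w18.pkl','wb'))"
```

```text
t 32.9 lid xy mm [-120.4   -0. ] z 250.4 F lid [ 0.3 -0.6 -0.4]
```

View pics/scene18.png

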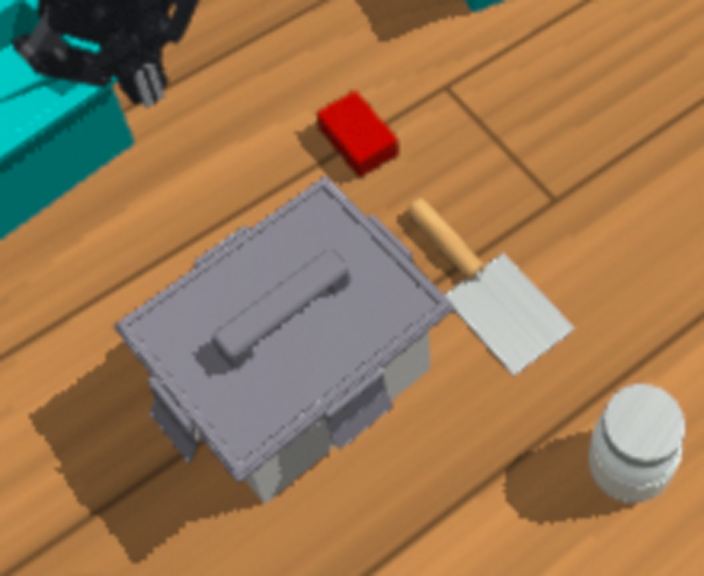

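View pics/side18.png

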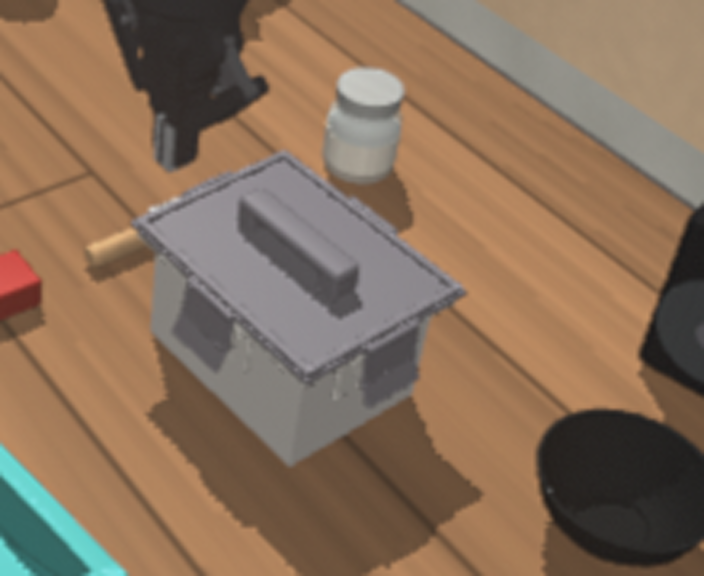

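View pics/wrist18.png

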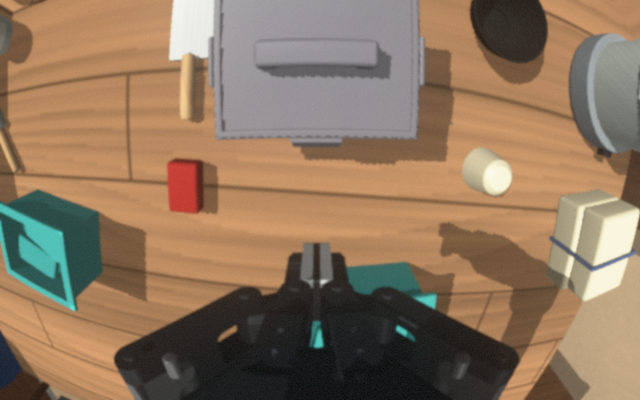

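All four clips hang down: near at side (205,325), right at side (390,365), far at scene (360,410), and left shows only its tab along the edge at scene (390,240). The lid corners in the side view are where they were when it was seated. The bystanders still in view have not moved. Handing in.

```bash
python3 -c "
from bench import bot
bot.close_job()"
```

```text
the job is handed in; nothing more can be done
```

The lid is seated on the white tub and all four clips are snapped shut. I handed the job in at about 33 s of the 72 s allowed; no verdict was reported.

- **Lid:** it stopped dead at the seated height (underside about 105 mm above the bench) when pressed with about 20 N. A check from the wrist camera put its centre within about 1 mm of the tub's mouth and nearly square to it, with the clips still raised.
- **Clips:** I folded and pressed them right, left, far and near, with the closed fingertips. On each, the sideways force I read peaked at about 7 to 9 N. Then came a clear drop with a 5 to 7 mm jump, and a firm stop.
- **Final pictures:** all four flaps stay down with the arm clear and nothing touching, and the lid has not shifted. I could see only the tab edge of the left flap, so its closure rests on that view and on the felt snap. I did not measure the flap angles.
- **Other things on the bench:** the jar, spatula, wax block, bowl and plaster cone looked unmoved in the last views. I did not specifically check the can or the brush, but I never went near them.
- **Disagreement:** the cameras differed by up to 3 mm on where the tub was (x direction). I settled it by comparing the lid and tub in the same view before lowering. One early move call was refused for a missing field and had no effect.

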